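# Load the sample cells and build up the rack

## Robot

A 7-joint arm with a two-finger parallel gripper is mounted at the origin on the work surface. World frame = base frame: x ahead of the robot, y to its left, z up, the work surface at z = 0. Lengths are in m, angles in rad, forces in N, time in s.
With the tool pointing down it reaches from about 0.425 to 0.875 m from the base axis. Payload 4.7 kg.
Tool frame: the origin (TCP) lies midway between the tips of the shut fingers; the grasp point (between the pads) lies 19 mm behind it; y points along the fingers, x is the direction in which the jaws open and shut, and the axes are right-handed (so a half turn about y gives the same grasp; the last joint's range is limited). The gripper opens to 87 mm and grips with 3 to 60 N. Pads are 19 mm wide; open, the fingers measure 117 mm over their backs; the gripper's body (75 mm by 190 mm) begins 51 mm behind the grasp point.
Start: joints at [-1.144, 0.321, -0.07, 1.45, 0.023, 1.371, -0.057], TCP at [0.261, 0.595, 0.223] pointing down, gripper open.
Joint ranges: [-2.86, 2.86], [-0.3, 2.09], [-1.38, 1.24], [0.06, 2.45], [-1.56, 4.7], [0.09, 2.05], [-2.69, 2.69]. Speed limits (rad/s): [2.57, 2.57, 3.14, 3.14, 3.14, 3.14, 3.14].

## Interface

Orientations are given as a 3x3 rotation matrix whose columns are the frame's x, y, z axes.
In Python, from plant import sensors, cams, order gives the robot as it stands.
- The arm moves only by the shell command python3 -m pendant 'ROWS' [FORCE]. ROWS is JSON, a list of rows, each an object of numbers: "dx", "dy", "dz": the shift along the tool's x, y, z in units of 40 mm (1.0 is 40 mm); "yaw": the turn about the tool's y in units of 6 degrees (1.0 is 6 degrees); "grip": the opening, from -1 (shut) to 1 (fully open). A call has 1 to 12 rows; each row is the pose to reach, as a shift and turn from the pose measured when the call began, along the tool's axes at that moment; what a row does not reach only later rows make up. A row lasts 1/12 s, in which the tool goes at most 41.7 mm and 7.16 degrees, less where a joint would pass 70% of its speed; a pose out of reach is approached as far as the arm can. A call with a gripper value outside its range is refused whole. The fingers move at their own pace and stop on an object; FORCE is the grip in N (left out, the last holds). Time passes only in rows, so rows that repeat a pose let the fingers close. It gives the time, the measured TCP pose, the force and the opening at its end, in the units of the state.
- sensors.observe(): the state, without advancing time (a new reading comes with each control period).
- cams.capture(name): name is "scene" or "top" or "wrist"; returns (picture, depth): 420x560x3 uint8, blue, green, red; 420x560 float32, m along the optical axis (not along the pixel's ray), 0 where there is no reading.
- cams.get_calibration(name): a dict with "fx", "fy", "cx", "cy" (pixels), "position" and "rotation" of the camera in the world; the wrist camera has in their place "tool_from_camera" (4x4, takes a point from camera to tool coordinates, whose origin is the TCP and whose axes are the tool frame's). Camera axes: x right, y down, z forward; pixel columns grow to the right and rows downward; lengths in m; the calibration is good to about 2 mm. A picture is of the moment at which its call begins: read the wrist's pose just before it. get_calibration takes no time and is no camera call.
- order.job_done(): hands the job in, once; it reports no verdict.
The state is a dict: "time_s": time; "joint_pos": joint angles; "dq": joint speeds; "effort": joint torques, N m; "tool_pos": TCP position; "ee_rot": TCP orientation; "force": force on the tool from outside, world axes, zero at the start; "ft_torque": the same for the moment, N m; "opening": finger opening in m.
Only numpy, scipy, OpenCV 4.12 (cv2) and the standard library are available. Lean on these libraries where they do the work, as an engineer would, in place of code of your own. Each camera call takes 0.05 s, during which the arm holds its last target.

## Task

Push each sample cell upright into a clip of its own in the rack's base until it clicks fully home. Then build the rack up: stand one stacking frame on the base and the other frame on top of the first, with all four legs of each fully down in the corner cups below. Leave the bottle, the beaker and the red box where they are.

Things in the scene. Friction and masses are not known exactly. Their poses are not given: they have to be found in the camera images.
- base: base of the rack, fixed to the bench: dark steel plate 123 x 193 x 10 mm; origin at the centre of its underside (bench height), z up, x along the short side, y along the long side. Four corner cups (see base_cup) take the legs of a frame. Along its middle (x = 0) a grey block, 38 mm in x, 164 mm in y, top at z = 36 mm, holds a row of five clips.
- base_cup (a point): floor centre of the base's cup at x = 50, y = 85 mm, z = 20 mm in the base's frame; the other three are at x = +-50, y = +-85 mm. Cups are square, 15 mm inside, 4 mm walls with rounded lips, 16 mm deep (rim at z = 36 mm). A frame fully home on the base has its origin 20 mm above the base's origin.
- frame_a: stacking frame, 123 x 193 x 90 mm, 0.28 to 0.46 kg, dark steel, like frame_b. Origin: its centre, level with the feet (height 0 on the bench); z up, x along the short side, y along the long side. Round legs, 12 mm diameter, tapering to 7 mm in the last 6 mm, at x = +-50, y = +-85 mm. Cups like the base's sit over the legs. Half a turn makes no difference.
- frame_a_bar (a point): middle of the frame's aluminium grip bar, 80 mm above the feet, at x = y = 0 of the frame: the bar runs along the frame's x (92 mm long), is 14 mm wide in y and 20 mm high (z = 70 to 90 mm); the frame is open for 44 mm in y on both sides of it, so it is gripped from above across its width.
- frame_a_cup (a point): floor centre of the frame's cup at x = 50, y = 85 mm, z = 74 mm; the others at x = +-50, y = +-85 mm; 15 mm square inside, 16 mm deep, rim at z = 90 mm. A frame fully home on this one has its origin 74 mm above this frame's origin.
- frame_b: stacking frame, 123 x 193 x 90 mm, 0.28 to 0.46 kg, dark steel, like frame_a. Origin: its centre, level with the feet (height 0 on the bench); z up, x along the short side, y along the long side. Round legs, 12 mm diameter, tapering to 7 mm in the last 6 mm, at x = +-50, y = +-85 mm. Cups like the base's sit over the legs. Half a turn makes no difference.
- frame_b_bar (a point): middle of the frame's aluminium grip bar, 80 mm above the feet, at x = y = 0 of the frame: the bar runs along the frame's x (92 mm long), is 14 mm wide in y and 20 mm high (z = 70 to 90 mm); the frame is open for 44 mm in y on both sides of it, so it is gripped from above across its width.
- frame_b_cup (a point): floor centre of the frame's cup at x = 50, y = 85 mm, z = 74 mm; the others at x = +-50, y = +-85 mm; 15 mm square inside, 16 mm deep, rim at z = 90 mm. A frame fully home on this one has its origin 74 mm above this frame's origin.
- clip0 (a point): clip 0 of the base: pocket 22 x 22 mm (sides along the base's x and y), open at the top, rounded lips; this point is the centre of its floor, 10 mm above the base's underside, 26 mm below its rim, at base x = 0, y = -62 mm. A sprung steel ball pokes 3.7 mm in from the +x side, 13 mm above the floor.
- cell_0: sample cell (three to five are there): white block 20 x 20 x 60 mm tall, black top, 50 g. Origin: centre of the underside, z up. Lowest 4 mm taper to a round 15 mm foot; groove all round at z = 9 to 20 mm; the four sides are alike. In a clip it first stops on the ball, underside 12 to 16 mm above the floor; a push down of 7 to 13 N then clicks it home, underside on the floor.
- clip1 (a point): clip 1 of the base: pocket 22 x 22 mm (sides along the base's x and y), open at the top, rounded lips; this point is the centre of its floor, 10 mm above the base's underside, 26 mm below its rim, at base x = 0, y = -31 mm. A sprung steel ball pokes 3.7 mm in from the +x side, 13 mm above the floor.
- cell_1: sample cell (three to five are there): white block 20 x 20 x 60 mm tall, black top, 50 g. Origin: centre of the underside, z up. Lowest 4 mm taper to a round 15 mm foot; groove all round at z = 9 to 20 mm; the four sides are alike. In a clip it first stops on the ball, underside 12 to 16 mm above the floor; a push down of 7 to 13 N then clicks it home, underside on the floor.
- clip2 (a point): clip 2 of the base: pocket 22 x 22 mm (sides along the base's x and y), open at the top, rounded lips; this point is the centre of its floor, 10 mm above the base's underside, 26 mm below its rim, at base x = 0, y = 0 mm. A sprung steel ball pokes 3.7 mm in from the +x side, 13 mm above the floor.
- cell_2: sample cell (three to five are there): white block 20 x 20 x 60 mm tall, black top, 50 g. Origin: centre of the underside, z up. Lowest 4 mm taper to a round 15 mm foot; groove all round at z = 9 to 20 mm; the four sides are alike. In a clip it first stops on the ball, underside 12 to 16 mm above the floor; a push down of 7 to 13 N then clicks it home, underside on the floor.
- clip3 (a point): clip 3 of the base: pocket 22 x 22 mm (sides along the base's x and y), open at the top, rounded lips; this point is the centre of its floor, 10 mm above the base's underside, 26 mm below its rim, at base x = 0, y = 31 mm. A sprung steel ball pokes 3.7 mm in from the +x side, 13 mm above the floor.
- cell_3: sample cell (three to five are there): white block 20 x 20 x 60 mm tall, black top, 50 g. Origin: centre of the underside, z up. Lowest 4 mm taper to a round 15 mm foot; groove all round at z = 9 to 20 mm; the four sides are alike. In a clip it first stops on the ball, underside 12 to 16 mm above the floor; a push down of 7 to 13 N then clicks it home, underside on the floor.
- clip4 (a point): clip 4 of the base: pocket 22 x 22 mm (sides along the base's x and y), open at the top, rounded lips; this point is the centre of its floor, 10 mm above the base's underside, 26 mm below its rim, at base x = 0, y = 62 mm. A sprung steel ball pokes 3.7 mm in from the +x side, 13 mm above the floor.
- cell_4: sample cell (three to five are there): white block 20 x 20 x 60 mm tall, black top, 50 g. Origin: centre of the underside, z up. Lowest 4 mm taper to a round 15 mm foot; groove all round at z = 9 to 20 mm; the four sides are alike. In a clip it first stops on the ball, underside 12 to 16 mm above the floor; a push down of 7 to 13 N then clicks it home, underside on the floor.
- reagent: a bystander: amber glass bottle, 66 mm diameter, 150 mm tall, origin at the centre of its underside
- beaker: a bystander: glass beaker, 72 mm diameter, 90 mm tall, origin at the centre of its underside
- tip_box: a bystander: red plastic box 60 x 110 x 50 mm, origin at the centre of its underside

How it is judged:
By the outcome, as a careful person would: the job done as asked, in the order asked, and still so for the second after the job is handed in, with the robot touching nothing.
Of cell_0, cell_1, cell_2, cell_3, cell_4 only 3 to 5 are there at a start; the rules pass over those that are not, and their reading is None.
At some moment in a run one of frame_a, frame_b may be knocked a few centimetres aside while the robot is not near it.
It also fails if it takes over 210 s, if anything falls off the work surface, if the arm or the gripper's body presses on something with over 40 N, if the wrist force passes 120 N, or if a joint passes its speed limit or range.

## Working session

There is one attempt and no reset: what is moved stays moved. The work goes in short steps, Python scripts to look and compute and a shell command to move; the robot and the scene stay as the last step left them, time stands still between calls to the robot, and variables do not carry over. Pictures are saved under pics/ and viewed, and the job is handed in when it is done.

```bash
ls; mkdir -p pics; python3 - <<'E'
from plant import sensors,cams
import cv2,json
s=sensors.observe();print(s)
for n in ("scene","top","wrist"):
    p,d=cams.capture(n);cv2.imwrite(f"pics/{n}0.png",p);print(n,cams.get_calibration(n),d.min(),d.max())
E
```

```text
pics
{'time_s': 0.0, 'joint_pos': array([-1.14391953,  0.32180671, -0.07005838,  1.45169858,  0.02260098,
        1.37081221, -0.05691609]), 'dq': array([ 1.55921591e-03,  1.51406071e-03, -6.95542490e-04, -5.67143281e-04,
       -6.42326110e-04,  4.48932802e-04, -7.95146275e-05]), 'effort': array([ 6.15458430e-05, -4.91287315e+01, -4.03723642e-01, -3.12531531e+01,
       -6.38803001e-02,  4.33986972e-02,  1.63577861e-04]), 'tool_pos': array([0.26058339, 0.59485687, 0.22146007]), 'ee_rot': array([[ 4.01162779e-01, -6.75463124e-04, -9.16006533e-01],
       [ 9.16004738e-01, -1.81694371e-03,  4.01163333e-01],
       [-1.93530335e-03, -9.99998121e-01, -1.10162767e-04]]), 'force': array([-0.83929712,  1.05121469, -0.59419117]), 'ft_torque': array([-0.00315406, -0.00646297, -0.02174987]), 'opening': 0.08688915741940183}
scene {'fx': 522.8304842332817, 'fy': 522.8304842332817, 'cx': 273.98484336815415, 'cy': 211.58085124051618, 'position': array([ 0.92760924, -0.54518386,  1.18554295]), 'rotation': array([[ 0.86517646,  0.43562197, -0.24840129],
       [ 0.50139931, -0.74330041,  0.44283545
[... 185 characters left out ...]
rray([0.43302407, 0.00264073, 1.30978103]), 'rotation': array([[-0.00288665, -0.98740061,  0.15821409],
       [-0.99983509,  0.00568655,  0.01724712],
       [-0.01792951, -0.15813821, -0.98725419]])} 0.0 2.1476119
wrist {'fx': 310.9076163624882, 'fy': 310.9076163624882, 'cx': 282.1807009343847, 'cy': 210.92010159997932, 'tool_from_camera': array([[ 9.99999825e-01,  5.49652539e-04, -2.16612660e-04,
         2.84093478e-04],
       [ 3.50235020e-04, -2.56263060e-01,  9.66607015e-01,
        -1.61916916e-01],
       [ 4.75788177e-04, -9.66606922e-01, -2.56263208e-01,
         6.88737773e-02],
       [ 0.00000000e+00,  0.00000000e+00,  0.00000000e+00,
         1.00000000e+00]])} 0.0 0.48389563
```

View pics/top0.png

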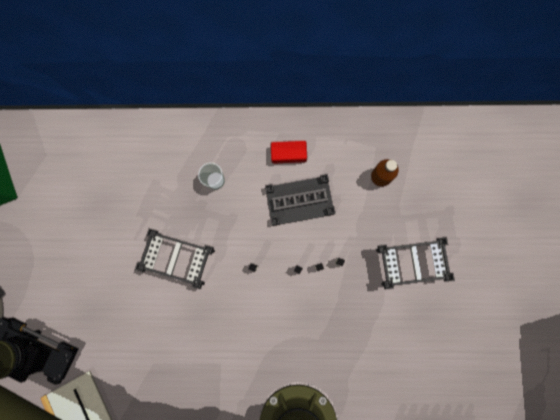

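View pics/scene0.png

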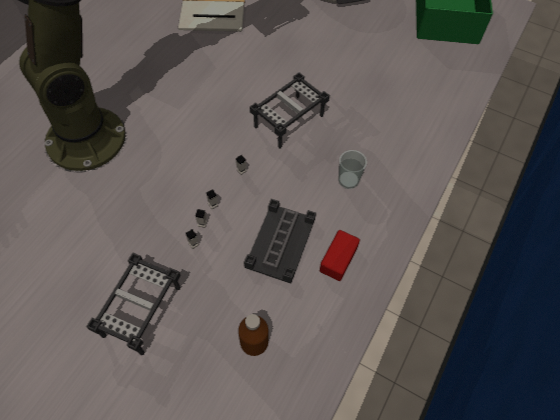

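View pics/wrist0.png

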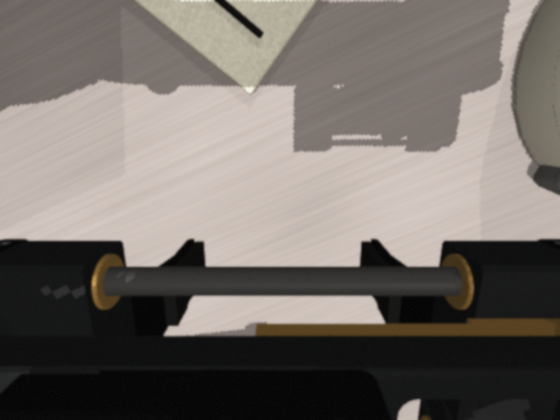

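The overview shows four cells (top view around row 265), the base at (300,200), frames at (175,259) and (415,264), and the beaker, box and bottle around the base. Next I'll measure.

```bash
cat > h.py <<'E'
import numpy as np,cv2
from plant import sensors,cams
def cam(n,s=None):
    c=cams.get_calibration(n)
    if n=="wrist":
        s=s or sensors.observe()
        T=np.eye(4);T[:3,:3]=s["ee_rot"];T[:3,3]=s["tool_pos"]
        M=T@np.array(c["tool_from_camera"]);c["position"]=M[:3,3];c["rotation"]=M[:3,:3]
    return c
def ray(c,uv,z):
    u,v=uv
    d=c["rotation"]@np.array([(u-c["cx"])/c["fx"],(v-c["cy"])/c["fy"],1.])
    p=c["position"];return p+d*(z-p[2])/d[2]
def proj(c,P):
    q=c["rotation"].T@(np.asarray(P)-c["position"])
    return np.array([c["cx"]+c["fx"]*q[0]/q[2],c["cy"]+c["fy"]*q[1]/q[2]])
def grab(n,name=None):
    s=sensors.observe();p,d=cams.capture(n)
    if name: cv2.imwrite(f"pics/{name}.png",p)
    return p,d,cam(n,s)
def cloud(c,d):
    v,u=np.mgrid[:d.shape[0],:d.shape[1]]
    X=np.stack([(u-c["cx"])/c["fx"]*d,(v-c["cy"])/c["fy"]*d,d],-1)
    return X@c["rotation"].T+c["position"]
E
python3 - <<'E'
from h import *
for n in("top","scene"):
    p,d,c=grab(n,n+"1"); np.savez("/tmp/%s.npz"%n,p=p,d=d)
    W=cloud(c,d)
    g=p.max(2)
    if n=="top":
        cv2.imwrite("pics/topz.png",cv2.resize(p[130:300,130:460],None,fx=2.42,fy=2.42,interpolation=cv2.INTER_CUBIC))
        for uv in [(252,268),(297,270),(319,267),(340,262),(300,190),(160,330),(175,259),(415,264)]:
            print(uv,W[uv[1],uv[0]].round(4))
    # dark blobs
    m=((g<70)).astype(np.uint8)
    k,l,st,ce=cv2.connectedComponentsWithStats(m)
    for i in range(1,k):
        if 15<st[i,4]<200:
            P=ray(c,ce[i],.06); mm=(l==i)&(d>0)
            print(n,st[i],ce[i].round(1),P.round(4),np.percentile(W[mm][:,2],[10,50,90]).round(3) if mm.any() else None)
E
```

```text
(252, 268) [0.4393 0.1273 0.0552]
(297, 270) [ 0.4332 -0.0021  0.0614]
(319, 267) [ 0.4415 -0.0651  0.0597]
(340, 262) [ 0.4555 -0.1257  0.0565]
(300, 190) [ 0.6751 -0.013   0.0107]
(160, 330) [ 0.2594  0.4033 -0.0013]
(175, 259) [0.4649 0.3423 0.0869]
(415, 264) [ 0.4488 -0.3307  0.0895]
top [371 167  20  19 179] [378.2 178.6] [ 0.6987 -0.2431  0.06  ] [0.016 0.056 0.09 ]
top [306 193   9   8  44] [310.1 196.7] [ 0.6457 -0.042   0.06  ] [0.007 0.01  0.025]
top [316 192   9   7  42] [320.3 195.2] [ 0.65   -0.0719  0.06  ] [0.006 0.01  0.02 ]
top [296 195   8   7  42] [299.8 198.5] [ 0.6405 -0.0117  0.06  ] [0.007 0.01  0.018]
top [286 197   8   7  40] [289.8 200.5] [0.6348 0.0179 0.06  ] [0.006 0.011 0.014]
top [276 199   8   7  43] [279.6 202.5] [0.6289 0.0476 0.06  ] [0.007 0.011 0.012]
top [136 230  25  42 176] [146.2 250.3] [0.491  0.4347 0.06  ] [0.073 0.084 0.089]
top [437 238  17  43 172] [445.  259.7] [ 0.461  -0.4245  0.06  ] [0.074 0.085 0.09 ]
top [203 246  11  21  69] [207.8 252.1] [0.485  0.2553 0.06  ] [0.072 0.083 0.09 ]
top [376 246  12  16  79] [381.7 250.3] [ 0.4882
[... 1398 characters left out ...]
2]
scene [195 209  12  14  94] [201.2 214.5] [ 0.4511 -0.0654  0.06  ] [0.004 0.058 0.062]
scene [283 211  13  11  89] [288.6 216.1] [0.6411 0.0405 0.06  ] [0.01  0.026 0.035]
scene [278 221  14  11  91] [284.6 226.2] [0.6465 0.0104 0.06  ] [0.009 0.023 0.035]
scene [186 229  12  13  87] [190.8 234.7] [ 0.4613 -0.1254  0.06  ] [0.046 0.059 0.062]
scene [270 232  18  22 195] [278.5 242. ] [ 0.6552 -0.0348  0.06  ] [0.009 0.022 0.036]
scene [266 252  13  13 102] [271.9 257.8] [ 0.6628 -0.0794  0.06  ] [0.009 0.022 0.034]
scene [320 266  10  10  35] [323.7 271.2] [ 0.785 -0.048  0.06 ] [0.012 0.018 0.03 ]
scene [390 380  24  14  25] [401.2 386.4] [ 1.0454 -0.1992  0.06  ] [-0.756 -0.749 -0.744]
```

View pics/topz.png

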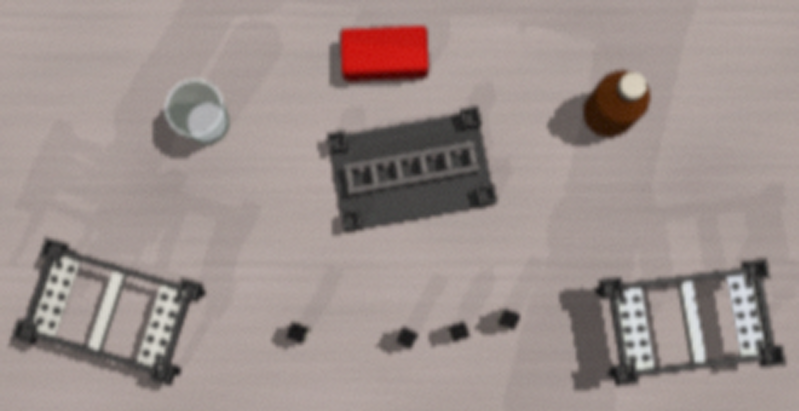

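```bash
cat >> h.py <<'E'
def rects(W,zlo,zhi,xr,yr,minA=0,res=.001):
    """clusters of cloud points in a height band -> minAreaRect in world mm"""
    m=(W[...,2]>zlo)&(W[...,2]<zhi)&(W[...,0]>xr[0])&(W[...,0]<xr[1])&(W[...,1]>yr[0])&(W[...,1]<yr[1])
    P=W[m][:,:2].astype(np.float32)
    r=cv2.minAreaRect(P);return len(P),P.mean(0),r
E
python3 - <<'E'
from h import *
for n in("top","scene"):
    f=np.load("/tmp/%s.npz"%n);c=cam(n);W=cloud(c,f["d"])
    for nm,a in dict(block=(.032,.040,(.58,.70),(-.12,.10)),cups=(.03,.04,(.5,.75),(-.15,.12)),fA=(.08,.096,(.35,.58),(.22,.47)),fB=(.08,.096,(.35,.58),(-.47,-.22)),c1=(.055,.066,(.4,.48),(.1,.15)),c2=(.055,.066,(.4,.48),(-.03,.03)),c3=(.055,.066,(.4,.48),(-.09,-.04)),c4=(.055,.066,(.4,.5),(-.15,-.1)),red=(.045,.055,(.65,.9),(-.1,.1)),bott=(.12,.16,(.6,.8),(-.35,-.15)),beak=(.07,.1,(.6,.8),(.15,.35))).items():
        N,mu,r=rects(W,*a); print(n,nm,N,mu.round(4),np.round(r[0],4),np.round(r[1],4),round(r[2],1))
E
```

```text
top block 435 [ 0.6436 -0.0108] [ 0.6459 -0.0113] [0.1117 0.1987] 6.5
top cups 544 [ 0.6456 -0.0122] [ 0.6454 -0.0114] [0.1226 0.1924] 10.1
top fA 944 [0.4682 0.3478] [0.4693 0.3472] [0.1939 0.123 ] 73.6
top fB 1019 [ 0.4536 -0.3362] [ 0.4542 -0.3334] [0.123  0.1934] 6.9
top c1 48 [0.4438 0.127 ] [0.4435 0.127 ] [0.0198 0.0203] 64.0
top c2 49 [ 0.4367 -0.0048] [ 0.4369 -0.0047] [0.0193 0.0191] 63.3
top c3 47 [ 0.4445 -0.0667] [ 0.4443 -0.0665] [0.0188 0.0192] 18.3
top c4 52 [ 0.4584 -0.126 ] [ 0.4583 -0.1262] [0.0199 0.0197] 66.9
top red 631 [0.7922 0.0214] [0.7923 0.0212] [0.0598 0.1076] 2.0
top bott 128 [ 0.7172 -0.2605] [ 0.7199 -0.263 ] [0.0295 0.0311] 38.2
top beak 179 [0.7144 0.2523] [0.7106 0.2487] [0.0696 0.0702] 79.2
scene block 628 [ 0.6435 -0.0101] [ 0.645  -0.0079] [0.1121 0.2007] 6.8
scene cups 802 [ 0.646  -0.0129] [ 0.6449 -0.0085] [0.1222 0.1952] 10.3
scene fA 1017 [0.4687 0.3463] [0.4691 0.3491] [0.1952 0.1268] 73.6
scene fB 1673 [ 0.4555 -0.335 ] [ 0.4541 -0.3308] [0.1254 0.1945] 7.3
scene c1 53 [0.443  0.1284] [0.4429 0.1294] [0.0205 0.022 ] 70.1
scene c2 59 [ 0.4368 -0.0026] [ 0.4355 -0.002 ] [0.0208 0.0228] 59.0
scene c3 66 [ 0.4442 -0.0649] [ 0.4439 -0.0647] [0.02   0.0225] 26.9
scene c4 66 [ 0.4581 -0.124 ] [ 0.4586 -0.1242] [0.0205 0.021 ] 67.0
scene red 945 [0.7929 0.0217] [0.7924 0.0234] [0.0593 0.1125] 2.3
scene bott 230 [ 0.7212 -0.2627] [ 0.719  -0.2603] [0.0288 0.0311] 46.4
scene beak 327 [0.7093 0.2534] [0.7096 0.251 ] [0.0682 0.0748] 23.9
```

```bash
cat > go.py <<'E'
import sys,numpy as np
from plant import sensors
def go(x,y,z,h=None,pr=True):
    s=sensors.observe();R=s["ee_rot"]
    hd=np.degrees(np.arctan2(R[1,0],R[0,0]))
    d=R.T@(np.array([x,y,z])-s["tool_pos"])/.04
    yw=0 if h is None else -(((h-hd)+180)%360-180)/6
    n=max(np.linalg.norm(d)*40/41.7,abs(yw)*6/7.16)
    print("tcp",s["tool_pos"].round(4),"hd %.2f"%hd,"t %.1f"%s["time_s"],"open %.4f"%s["opening"],"F",s["force"].round(1),"j7 %.2f"%s["joint_pos"][6])
    print("dx %.3f dy %.3f dz %.3f yaw %.3f rows>=%.1f"%(*d,yw,n))
if __name__=="__main__": go(*[float(a) for a in sys.argv[1:]])
E
python3 go.py .4434 .128 .17 -24
```

```text
tcp [0.2607 0.5952 0.2221] hd 66.35 t 0.2 open 0.0865 F [-0.1  0.2 -1. ] j7 -0.06
dx -8.865 dy 1.310 dz -8.869 yaw 15.059 rows>=12.6
```

```bash
python3 -m pendant '[{"dx":-8.865,"dy":0,"dz":-8.87,"yaw":15,"grip":1},{"dx":-8.865,"dy":0,"dz":-8.87,"yaw":15,"grip":1},{"dx":-8.865,"dy":0,"dz":-8.87,"yaw":15,"grip":1},{"dx":-8.865,"dy":0,"dz":-8.87,"yaw":15,"grip":1},{"dx":-8.865,"dy":0,"dz":-8.87,"yaw":15,"grip":1},{"dx":-8.865,"dy":0,"dz":-8.87,"yaw":15,"grip":1},{"dx":-8.865,"dy":0,"dz":-8.87,"yaw":15,"grip":1},{"dx":-8.865,"dy":1.3,"dz":-8.87,"yaw":15,"grip":1},{"dx":-8.865,"dy":1.3,"dz":-8.87,"yaw":15,"grip":1},{"dx":-8.865,"dy":1.3,"dz":-8.87,"yaw":15,"grip":1},{"dx":-8.865,"dy":1.3,"dz":-8.87,"yaw":15,"grip":1},{"dx":-8.865,"dy":1.3,"dz":-8.87,"yaw":15,"grip":1}]'
python3 go.py .4434 .128 .17 -24
```

```text
time_s: 1.25
tool_pos: [0.4408, 0.1335, 0.1722]
ee_rot: [[0.94, 0.0, 0.341], [-0.341, 0.0, 0.94], [0.0, -1.0, 0.0]]
force: [0.4, 0.7, -0.1]
opening: 0.0868
tcp [0.4408 0.1335 0.1722] hd -19.94 t 1.2 open 0.0868 F [ 0.4  0.7 -0.1] j7 -0.72
dx 0.108 dy 0.055 dz -0.108 yaw 0.677 rows>=0.6
```

```bash
python3 -m pendant '[{"dx":0.108,"dy":0.05,"dz":-0.108,"yaw":0.68},{"dx":0.108,"dy":0.05,"dz":-0.108,"yaw":0.68},{"dx":0.108,"dy":0.05,"dz":-0.108,"yaw":0.68}]'
python3 - <<'E'
from h import *
p,d,c=grab("wrist","w1");W=cloud(c,d)
print(c["position"])
P=[.4434,.128,.06];print(proj(c,P))
N,mu,r=rects(W,.053,.067,(.40,.48),(.09,.17));print(N,mu,r)
E
```

```text
[0.4655353  0.19906126 0.33412628]
[285.72886961 212.66655073]
491 [0.4449042  0.12971413] ((0.4449298679828644, 0.12911070883274078), (0.01991049014031887, 0.020011357963085175), 69.47059631347656)validation failed for argument at $[0]...
```

View pics/w1.png

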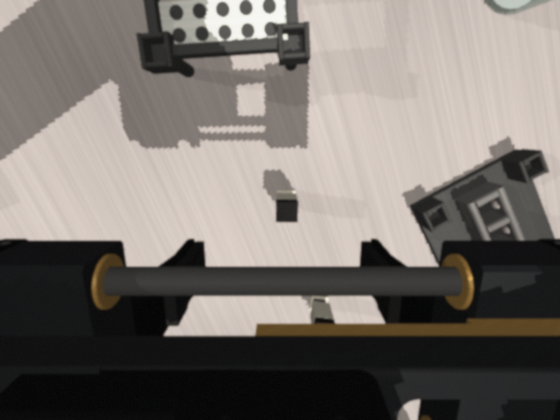

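```bash
python3 go.py .4447 .129 .030 -20.5
```

```text
tcp [0.4428 0.124  0.1704] hd -20.88 t 1.3 open 0.0867 F [ 1.9 -6.5 -1.2] j7 -0.72
dx -0.008 dy 3.510 dz 0.155 yaw -0.063 rows>=3.4
```

```bash
python3 -m pendant '[{"dx":0,"dy":0.5,"dz":0.15,"yaw":0,"grip":1},{"dx":0,"dy":0.5,"dz":0.15,"yaw":0,"grip":1},{"dx":0,"dy":0.5,"dz":0.15,"yaw":0,"grip":1},{"dx":0,"dy":0.5,"dz":0.15,"yaw":0,"grip":1}]' 
cat > look.py <<'E'
import sys
from h import *
name,x,y,zlo,zhi,r=sys.argv[1],*[float(a) for a in sys.argv[2:7]]
p,d,c=grab("wrist",name);W=cloud(c,d)
N,mu,q=rects(W,zlo,zhi,(x-r,x+r),(y-r,y+r))
a=((q[2]+45)%90)-45
print("N",N,"c",np.round(q[0],4),"size",np.round(q[1],4),"ang mod90 %.1f"%a, "px",proj(c,[*q[0],zhi]).round(0))
E
python3 look.py w2 .4445 .129 .053 .067 .03; python3 go.py .4447 .129 .030 -20.5
```

```text
time_s: 1.63
tool_pos: [0.4448, 0.1305, 0.151]
ee_rot: [[0.935, -0.0, 0.354], [-0.354, -0.006, 0.935], [0.002, -1.0, -0.005]]
force: [0.2, 1.0, -0.5]
opening: 0.0866
N 580 c [0.4449 0.1291] size [0.0203 0.0197] ang mod90 -20.7 px [282. 218.]
tcp [0.4451 0.1308 0.1513] hd -20.73 t 1.7 open 0.0870 F [ 0.6 -0.6  0.4] j7 -0.72
dx -0.000 dy 3.032 dz -0.029 yaw -0.039 rows>=2.9
```

```bash
python3 -m pendant '[{"dx":0,"dy":1,"dz":-0.035,"yaw":0,"grip":1},{"dx":0,"dy":2,"dz":-0.035,"yaw":0,"grip":0.2},{"dx":0,"dy":3.03,"dz":-0.035,"yaw":0,"grip":0},{"dx":0,"dy":3.03,"dz":-0.035,"yaw":0,"grip":-0.2},{"dx":0,"dy":3.03,"dz":-0.035,"yaw":0,"grip":-1},{"dx":0,"dy":3.03,"dz":-0.035,"yaw":0,"grip":-1},{"dx":0,"dy":3.03,"dz":-0.035,"yaw":0,"grip":-1},{"dx":0,"dy":3.03,"dz":-0.035,"yaw":0,"grip":-1},{"dx":0,"dy":3.03,"dz":-0.035,"yaw":0,"grip":-1},{"dx":0,"dy":3.03,"dz":-0.035,"yaw":0,"grip":-1}]' 45
python3 go.py .4449 .129 .140
```

```text
time_s: 2.52
tool_pos: [0.4455, 0.1293, 0.0314]
ee_rot: [[0.935, 0.003, 0.354], [-0.354, -0.004, 0.935], [0.004, -1.0, -0.003]]
force: [0.2, 0.0, 0.2]
opening: 0.035
tcp [0.4455 0.1293 0.0314] hd -20.73 t 2.5 open 0.0350 F [0.2 0.  0.2] j7 -0.66
dx -0.001 dy -2.716 dz -0.019 yaw 0.000 rows>=2.6
```

Still closing; then I'll lift.

```bash
python3 -m pendant '[{"dx":0,"dy":0,"dz":0,"yaw":0,"grip":-1},{"dx":0,"dy":0,"dz":0,"yaw":0,"grip":-1},{"dx":0,"dy":0,"dz":0,"yaw":0,"grip":-1},{"dx":0,"dy":0,"dz":0,"yaw":0,"grip":-1},{"dx":0,"dy":0,"dz":0,"yaw":0,"grip":-1},{"dx":0,"dy":-1,"dz":0,"yaw":0,"grip":-1},{"dx":0,"dy":-2,"dz":0,"yaw":0,"grip":-1},{"dx":0,"dy":-3,"dz":0,"yaw":0,"grip":-1},{"dx":0,"dy":-3,"dz":0,"yaw":0,"grip":-1}]' 45
python3 go.py .645 -.010 .18 10.2
python3 - <<'E'
from h import *
import numpy as np
c0=np.array([.645,-.010]);a=np.radians(10.2)
for k in range(5): print(k,c0+(-62+31*k)*.001*np.array([-np.sin(a),np.cos(a)]))
E
```

```text
time_s: 3.27
tool_pos: [0.4498, 0.1314, 0.1587]
ee_rot: [[0.935, 0.014, 0.354], [-0.354, 0.002, 0.935], [0.013, -1.0, 0.007]]
force: [2.1, 0.4, -0.7]
opening: 0.0197
tcp [0.4498 0.1314 0.1587] hd -20.74 t 3.3 open 0.0197 F [ 2.1  0.4 -0.7] j7 -0.72
dx 5.822 dy -0.471 dz -1.574 yaw -5.157 rows>=5.8
0 [ 0.65597925 -0.07102013]
1 [ 0.65048963 -0.04051006]
2 [ 0.645 -0.01 ]
3 [0.63951037 0.02051006]
4 [0.63402075 0.05102013]
```

```bash
python3 go.py .656 -.071 .20 10.2
```

```text
tcp [0.4498 0.1314 0.1587] hd -20.74 t 3.3 open 0.0197 F [ 2.1  0.4 -0.7] j7 -0.72
dx 6.626 dy -0.970 dz -2.899 yaw -5.157 rows>=7.0
```

```bash
python3 -m pendant '[{"dx":6.626,"dy":-0.97,"dz":-2.9,"yaw":-5.16,"grip":-1},{"dx":6.626,"dy":-0.97,"dz":-2.9,"yaw":-5.16,"grip":-1},{"dx":6.626,"dy":-0.97,"dz":-2.9,"yaw":-5.16,"grip":-1},{"dx":6.626,"dy":-0.97,"dz":-2.9,"yaw":-5.16,"grip":-1},{"dx":6.626,"dy":-0.97,"dz":-2.9,"yaw":-5.16,"grip":-1},{"dx":6.626,"dy":-0.97,"dz":-2.9,"yaw":-5.16,"grip":-1},{"dx":6.626,"dy":-0.97,"dz":-2.9,"yaw":-5.16,"grip":-1},{"dx":6.626,"dy":-0.97,"dz":-2.9,"yaw":-5.16,"grip":-1},{"dx":6.626,"dy":-0.97,"dz":-2.9,"yaw":-5.16,"grip":-1},{"dx":6.626,"dy":-0.97,"dz":-2.9,"yaw":-5.16,"grip":-1},{"dx":6.626,"dy":-0.97,"dz":-2.9,"yaw":-5.16,"grip":-1},{"dx":6.626,"dy":-0.97,"dz":-2.9,"yaw":-5.16,"grip":-1}]'
python3 look.py w3 .645 -.01 .032 .039 .12;python3 go.py .656 -.071 .20 10.2
```

```text
time_s: 4.27
tool_pos: [0.6551, -0.0692, 0.1992]
ee_rot: [[0.984, 0.012, -0.179], [0.179, 0.003, 0.984], [0.013, -1.0, 0.001]]
force: [0.7, -1.1, -0.9]
opening: 0.02
N 5167 c [ 0.6806 -0.0023] size [0.192  0.1933] ang mod90 10.2 px [316. 137.]
tcp [ 0.6552 -0.0692  0.1995] hd 10.34 t 4.3 open 0.0201 F [-0.8  0.3 -0.2] j7 0.40
dx 0.011 dy -0.013 dz -0.049 yaw 0.023 rows>=0.0
```

View pics/w3.png

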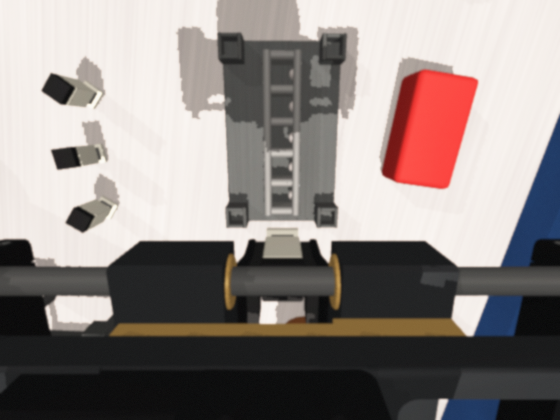

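```bash
cat > base.py <<'E'
from h import *
import sys
p,d,c=grab("wrist",sys.argv[1]);W=cloud(c,d)
m=(W[...,2]>.033)&(W[...,2]<.039)&(W[...,0]>.54)&(W[...,0]<.745)&(W[...,1]>-.14)&(W[...,1]<.12)&(p.max(2)<150)
P=W[m][:,:2].astype(np.float32);r=cv2.minAreaRect(P);print(len(P),r)
bx=cv2.boxPoints(r)
a=np.radians(r[2] if r[2]<45 else r[2]-90)
ex=np.array([np.cos(a),np.sin(a)]);ey=np.array([-ex[1],ex[0]])
L=(P-np.array(r[0]))@np.stack([ex,ey]).T
blk=L[(abs(L[:,0])<.03)]
print("block x",np.percentile(blk[:,0],[1,99]),"y",np.percentile(blk[:,1],[1,99]), "z",np.median(W[m][:,2]))
np.save("/tmp/base.npy",[*r[0],np.degrees(a)])
for k in range(5): print(k,(np.array(r[0])+(-62+31*k)*.001*ey).round(4))
h=(W[...,2]>.1)&(W[...,2]<.33)
# held cell
s=sensors.observe();q=W[(abs((W-s["tool_pos"])[...,0])<.06)&(abs((W-s["tool_pos"])[...,1])<.05)&(abs((W-s["tool_pos"])[...,2])<.04)]
print("held pts",len(q))
E
python3 base.py w4
```

```text
3356 ((0.6465618014335632, -0.008151024580001831), (0.12247134000062943, 0.19192399084568024), 10.052399635314941)
block x [-0.01854374  0.01861888] y [-0.07433619  0.08077466] z 0.03503046984575339
0 [ 0.6574 -0.0692]
1 [ 0.652  -0.0387]
2 [ 0.6466 -0.0082]
3 [0.6412 0.0224]
4 [0.6357 0.0529]
held pts 2696
```

```bash
python3 go.py .6572 -.0692 .085 10.05
```

```text
tcp [ 0.6553 -0.0692  0.1998] hd 10.34 t 4.4 open 0.0196 F [ 0.5 -0.1 -0.6] j7 0.40
dx 0.006 dy 2.870 dz -0.009 yaw 0.049 rows>=2.8
```

```bash
python3 -m pendant '[{"dx":0.006,"dy":1,"dz":-0.01,"yaw":0.05,"grip":-1},{"dx":0.006,"dy":1.9,"dz":-0.01,"yaw":0.05,"grip":-1},{"dx":0.006,"dy":2.6,"dz":-0.01,"yaw":0.05,"grip":-1},{"dx":0.006,"dy":2.87,"dz":-0.01,"yaw":0.05,"grip":-1},{"dx":0.006,"dy":2.87,"dz":-0.01,"yaw":0.05,"grip":-1},{"dx":0.006,"dy":2.87,"dz":-0.01,"yaw":0.05,"grip":-1}]'
python3 base.py w5; python3 go.py .6572 -.0692 .068 10.05
```

```text
time_s: 4.87
tool_pos: [0.6575, -0.0688, 0.0859]
ee_rot: [[0.984, 0.014, -0.175], [0.175, 0.003, 0.985], [0.015, -1.0, 0.001]]
force: [0.2, 0.3, 0.4]
opening: 0.0194
7869 ((0.645409882068634, -0.002557799220085144), (0.12180330604314804, 0.15463481843471527), 10.39768123626709)
block x [-0.01833162  0.01863854] y [-0.06147825  0.07442533] z 0.03506119492245097
0 [ 0.6566 -0.0635]
1 [ 0.651 -0.033]
2 [ 0.6454 -0.0026]
3 [0.6398 0.0279]
4 [0.6342 0.0584]
held pts 2707
tcp [ 0.6585 -0.0692  0.0872] hd 10.07 t 4.9 open 0.0194 F [ 0.4 -1.   0.7] j7 0.43
dx -0.041 dy 0.478 dz 0.005 yaw 0.003 rows>=0.5
```

View pics/w5.png

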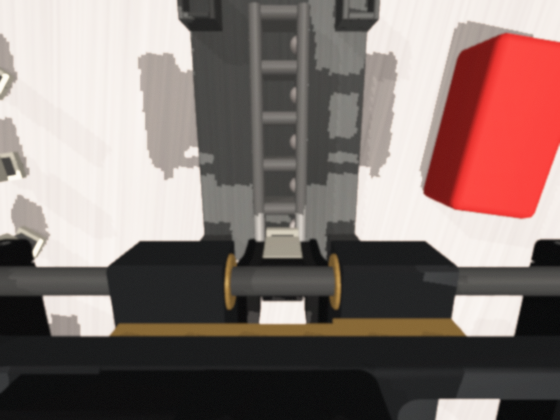

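```bash
cat > bars.py <<'E'
from h import *
import sys
p,d,c=grab("wrist",sys.argv[1] if len(sys.argv)>1 else None);W=cloud(c,d)
b=np.array([.6466,-.0082]);a=np.radians(10.1)
ex=np.array([np.cos(a),np.sin(a)]);ey=np.array([-ex[1],ex[0]])
X=(W[...,:2]-b)@ex;Y=(W[...,:2]-b)@ey;Z=W[...,2]
m=(abs(X)<.006)&(Z>.031)&(Z<.039)&(abs(Y)<.09)
h,e=np.histogram(Y[m],bins=np.arange(-.09,.09,.001))
ys=Y[m]
for y0 in (-77.5,-46.5,-15.5,15.5,46.5,77.5):
    s=ys[abs(ys-y0/1000)<.012]
    if len(s)>5: print("bar",y0,"found %.2f..%.2f mid %.2f n%d"%(*np.percentile(s,[3,97])*1000,np.percentile(s,[3,97]).mean()*1000,len(s)))
for y0 in (-75,-46.5,-15.5,15.5,46.5,75):
    mm=(abs(Y-y0/1000)<.002)&(Z>.031)&(Z<.039)&(abs(X)<.03)
    if mm.sum()>10: print("  at y",y0,"x edges",np.percentile(X[mm],[1,99]).round(4)*1000)
E
python3 bars.py
```

```text
bar -46.5 found -50.34..-42.64 mid -46.49 n202
bar -15.5 found -19.76..-11.64 mid -15.70 n219
bar 15.5 found 10.91..19.23 mid 15.07 n251
bar 46.5 found 41.40..49.37 mid 45.39 n281
bar 77.5 found 72.17..80.64 mid 76.41 n342
  at y -46.5 x edges [-18.6  18.5]
  at y -15.5 x edges [-18.6  18.6]
  at y 15.5 x edges [-18.3  18.8]
  at y 46.5 x edges [-18.9  18. ]
  at y 75 x edges [-18.6  18. ]
```

```bash
python3 -m pendant '[{"dx":-0.04,"dy":0.2,"dz":0,"yaw":0,"grip":-1},{"dx":-0.04,"dy":0.4,"dz":0,"yaw":0,"grip":-1},{"dx":-0.04,"dy":0.5,"dz":0,"yaw":0,"grip":-1},{"dx":-0.04,"dy":0.6,"dz":0,"yaw":0,"grip":-1},{"dx":-0.04,"dy":0.6,"dz":0,"yaw":0,"grip":-1}]'
python3 go.py .6572 -.0692 .057 10.05
```

```text
time_s: 5.38
tool_pos: [0.657, -0.0694, 0.0624]
ee_rot: [[0.985, 0.016, -0.175], [0.175, 0.003, 0.985], [0.016, -1.0, 0.0]]
force: [-0.8, -0.7, 0.6]
opening: 0.0194
tcp [ 0.657  -0.0694  0.0624] hd 10.05 t 5.4 open 0.0194 F [-0.8 -0.7  0.6] j7 0.44
dx 0.005 dy 0.134 dz 0.004 yaw 0.000 rows>=0.1
```

```bash
python3 -m pendant '[{"dx":0,"dy":0.1,"dz":0,"yaw":0,"grip":-1},{"dx":0,"dy":0.2,"dz":0,"yaw":0,"grip":-1},{"dx":0,"dy":0.3,"dz":0,"yaw":0,"grip":-1},{"dx":0,"dy":0.3,"dz":0,"yaw":0,"grip":-1}]'
python3 go.py .6572 -.0692 .040 10.05
```

```text
time_s: 5.72
tool_pos: [0.6554, -0.0698, 0.0494]
ee_rot: [[0.985, 0.012, -0.174], [0.174, 0.003, 0.985], [0.012, -1.0, 0.001]]
force: [-5.4, -0.6, 2.3]
opening: 0.0194
tcp [ 0.6554 -0.0698  0.0494] hd 10.03 t 5.7 open 0.0194 F [-5.4 -0.6  2.3] j7 0.45
dx 0.045 dy 0.236 dz 0.008 yaw -0.003 rows>=0.2
```

```bash
python3 -m pendant '[{"dx":0.03,"dy":0.1,"dz":0,"yaw":0,"grip":-1},{"dx":0.03,"dy":0.2,"dz":0,"yaw":0,"grip":-1},{"dx":0.03,"dy":0.25,"dz":0,"yaw":0,"grip":-1},{"dx":0.03,"dy":0.28,"dz":0,"yaw":0,"grip":-1},{"dx":0.03,"dy":0.28,"dz":0,"yaw":0,"grip":-1}]'
python3 go.py .6572 -.0692 .040 10.05; python3 - <<'E'
from h import *
p,d,c=grab("wrist","w6")
E
```

```text
time_s: 6.13
tool_pos: [0.657, -0.0696, 0.0418]
ee_rot: [[0.985, 0.012, -0.174], [0.174, 0.004, 0.985], [0.013, -1.0, 0.002]]
force: [-10.3, 1.3, 21.4]
opening: 0.0194
tcp [ 0.657  -0.0696  0.0418] hd 10.03 t 6.1 open 0.0194 F [-10.3   1.3  21.4] j7 0.45
dx 0.006 dy 0.045 dz 0.009 yaw -0.003 rows>=0.0
```

View pics/w6.png

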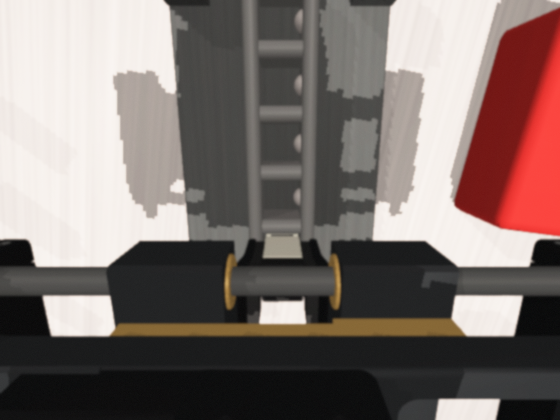

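```bash
python3 -m pendant '[{"dx":0,"dy":-0.05,"dz":0,"yaw":0,"grip":-1},{"dx":0,"dy":-0.05,"dz":0,"yaw":0,"grip":-0.3},{"dx":0,"dy":-0.05,"dz":0,"yaw":0,"grip":-0.3},{"dx":0,"dy":-0.05,"dz":0,"yaw":0,"grip":-0.3},{"dx":0,"dy":-0.5,"dz":0,"yaw":0,"grip":-0.3},{"dx":0,"dy":-1.5,"dz":0,"yaw":0,"grip":-0.1},{"dx":0,"dy":-2.5,"dz":-1,"yaw":0,"grip":0},{"dx":0,"dy":-3,"dz":-1.5,"yaw":0,"grip":0},{"dx":0,"dy":-3,"dz":-1.5,"yaw":0,"grip":0},{"dx":0,"dy":-3,"dz":-1.5,"yaw":0,"grip":0}]'
cat > cellz.py <<'E'
import sys
from h import *
p,d,c=grab("wrist",sys.argv[1]);W=cloud(c,d)
b=np.array([.6466,-.0082]);a=np.radians(10.1)
ex=np.array([np.cos(a),np.sin(a)]);ey=np.array([-ex[1],ex[0]])
X=(W[...,:2]-b)@ex;Y=(W[...,:2]-b)@ey;Z=W[...,2]
for k in range(5):
    m=(abs(X)<.012)&(abs(Y-(k-2)*.031)<.013)&(Z>.055)&(Z<.11)
    if m.sum()>20:
        t=m&(Z>np.percentile(Z[m],90)-.004)
        print("clip",k,"top z %.4f"%np.median(Z[t]),"n",t.sum(),"xy mm",(X[t].mean()*1000).round(1),((Y[t].mean())*1000-(k-2)*31).round(1))
    else: print("clip",k,"empty",m.sum())
E
python3 cellz.py w7;python3 go.py .4366 -.003 .15 -30
```

```text
time_s: 7.02
tool_pos: [0.6677, -0.1331, 0.1646]
ee_rot: [[0.985, 0.018, -0.17], [0.17, 0.002, 0.985], [0.018, -1.0, -0.001]]
force: [0.3, 1.1, -0.9]
opening: 0.0431
clip 0 top z 0.0696 n 622 xy mm -0.7 -1.2
clip 1 empty 0
clip 2 empty 0
clip 3 empty 0
clip 4 empty 0
tcp [ 0.6667 -0.1301  0.1623] hd 9.93 t 7.1 open 0.0434 F [-0.4 -0.3 -0.5] j7 0.50
dx -5.122 dy 0.236 dz 4.122 yaw 6.655 rows>=6.3
```

View pics/w7.png

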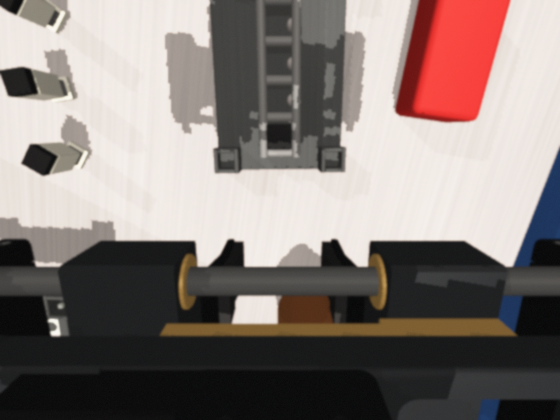

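```bash
python3 -m pendant '[{"dx":-5.12,"dy":0,"dz":4.12,"yaw":6.5,"grip":0},{"dx":-5.12,"dy":0,"dz":4.12,"yaw":6.5,"grip":0},{"dx":-5.12,"dy":0,"dz":4.12,"yaw":6.5,"grip":0},{"dx":-5.12,"dy":0,"dz":4.12,"yaw":6.5,"grip":0},{"dx":-5.12,"dy":0,"dz":4.12,"yaw":6.5,"grip":0},{"dx":-5.12,"dy":0,"dz":4.12,"yaw":6.5,"grip":0},{"dx":-5.12,"dy":0.2,"dz":4.12,"yaw":6.5,"grip":0},{"dx":-5.12,"dy":0.2,"dz":4.12,"yaw":6.5,"grip":0},{"dx":-5.12,"dy":0.2,"dz":4.12,"yaw":6.5,"grip":0},{"dx":-5.12,"dy":0.2,"dz":4.12,"yaw":6.5,"grip":0},{"dx":-5.12,"dy":0.2,"dz":4.12,"yaw":6.5,"grip":0},{"dx":-5.12,"dy":0.2,"dz":4.12,"yaw":6.5,"grip":0}]'
python3 look.py w8 .4366 -.003 .053 .067 .03; python3 go.py .4366 -.003 .15 -30
```

```text
time_s: 8.07
tool_pos: [0.4376, -0.0036, 0.1515]
ee_rot: [[0.873, 0.015, 0.487], [-0.487, 0.003, 0.874], [0.011, -1.0, 0.01]]
force: [-0.2, 0.0, 0.4]
opening: 0.0437
N 567 c [ 0.4381 -0.0025] size [0.0205 0.0199] ang mod90 -26.9 px [280. 216.]
tcp [ 0.4375 -0.0037  0.1514] hd -29.14 t 8.1 open 0.0435 F [ 0.4  0.8 -0.3] j7 -0.63
dx -0.027 dy 0.035 dz 0.004 yaw 0.144 rows>=0.1
```

```bash
python3 go.py .4381 -.0025 .031 -26.9; python3 -m pendant '[{"dx":0.02,"dy":0.9,"dz":0.025,"yaw":-0.37,"grip":0},{"dx":0.02,"dy":1.8,"dz":0.025,"yaw":-0.37,"grip":0}]';python3 go.py .4381 -.0025 .031 -26.9; python3 -c "
from plant import sensors;print(sensors.observe()['ee_rot'][:,1])"
```

```text
tcp [ 0.4375 -0.0037  0.1514] hd -29.14 t 8.1 open 0.0435 F [ 0.4  0.8 -0.3] j7 -0.63
dx -0.034 dy 3.010 dz 0.003 yaw -0.373 rows>=2.9
time_s: 8.28
tool_pos: [0.4431, -0.003, 0.0805]
ee_rot: [[0.892, 0.021, 0.452], [-0.452, 0.004, 0.892], [0.017, -1.0, 0.013]]
force: [1.2, -0.0, -0.9]
opening: 0.0436
tcp [ 0.4431 -0.003   0.0805] hd -26.88 t 8.3 open 0.0436 F [ 1.2 -0.  -0.9] j7 -0.53
dx -0.138 dy 1.236 dz -0.061 yaw 0.003 rows>=1.2
[ 0.02113954  0.00438509 -0.99976692]
```

```bash
python3 -m pendant '[{"dx":-0.138,"dy":0,"dz":-0.06,"yaw":0,"grip":0},{"dx":-0.138,"dy":0.4,"dz":-0.06,"yaw":0,"grip":0},{"dx":-0.138,"dy":0.8,"dz":-0.06,"yaw":0,"grip":0},{"dx":-0.138,"dy":1.1,"dz":-0.06,"yaw":0,"grip":0},{"dx":-0.138,"dy":1.22,"dz":-0.06,"yaw":0,"grip":0},{"dx":-0.138,"dy":1.22,"dz":-0.06,"yaw":0,"grip":0}]';python3 go.py .4381 -.0025 .031 -26.9; python3 -c "
from plant import sensors;print(sensors.observe()['ee_rot'][:,1])"
```

```text
time_s: 8.78
tool_pos: [0.438, -0.0028, 0.0316]
ee_rot: [[0.892, 0.02, 0.452], [-0.453, 0.004, 0.892], [0.016, -1.0, 0.012]]
force: [0.1, -0.1, -0.5]
opening: 0.0434
tcp [ 0.438  -0.0028  0.0316] hd -26.91 t 8.8 open 0.0434 F [ 0.1 -0.1 -0.5] j7 -0.48
dx -0.001 dy 0.016 dz 0.008 yaw -0.002 rows>=0.0
[ 0.02009204  0.00363043 -0.99979154]
```

```bash
python3 -m pendant '[{"dx":0,"dy":0,"dz":0,"yaw":0,"grip":-1},{"dx":0,"dy":0,"dz":0,"yaw":0,"grip":-1},{"dx":0,"dy":0,"dz":0,"yaw":0,"grip":-1},{"dx":0,"dy":0,"dz":0,"yaw":0,"grip":-1},{"dx":0,"dy":0,"dz":0,"yaw":0,"grip":-1},{"dx":0,"dy":0,"dz":0,"yaw":0,"grip":-1},{"dx":0,"dy":0,"dz":0,"yaw":0,"grip":-1},{"dx":0,"dy":0,"dz":0,"yaw":0,"grip":-1},{"dx":0,"dy":0,"dz":0,"yaw":0,"grip":-1},{"dx":0,"dy":0,"dz":0,"yaw":0,"grip":-1},{"dx":0,"dy":-1,"dz":0,"yaw":0,"grip":-1},{"dx":0,"dy":-2,"dz":0,"yaw":0,"grip":-1}]' 45
python3 go.py .652 -.0387 .11 10.1; python3 -c "
from plant import sensors;print(sensors.observe()['ee_rot'][:,1])"
```

```text
time_s: 9.78
tool_pos: [0.4337, -0.004, 0.1103]
ee_rot: [[0.891, 0.014, 0.453], [-0.453, 0.0, 0.891], [0.012, -1.0, 0.006]]
force: [2.0, 0.7, -0.6]
opening: 0.0198
tcp [ 0.4337 -0.004   0.1103] hd -26.94 t 9.8 open 0.0198 F [ 2.   0.7 -0.6] j7 -0.57
dx 5.258 dy 0.080 dz 1.698 yaw -6.173 rows>=5.3
[ 1.35043518e-02  2.68629553e-04 -9.99908776e-01]
```

```bash
python3 -m pendant '[{"dx":0,"dy":-0.25,"dz":0,"yaw":0,"grip":-1},{"dx":5.26,"dy":-0.25,"dz":1.7,"yaw":-6.17,"grip":-1},{"dx":5.26,"dy":-0.25,"dz":1.7,"yaw":-6.17,"grip":-1},{"dx":5.26,"dy":-0.25,"dz":1.7,"yaw":-6.17,"grip":-1},{"dx":5.26,"dy":-0.25,"dz":1.7,"yaw":-6.17,"grip":-1},{"dx":5.26,"dy":-0.25,"dz":1.7,"yaw":-6.17,"grip":-1},{"dx":5.26,"dy":-0.25,"dz":1.7,"yaw":-6.17,"grip":-1},{"dx":5.26,"dy":-0.25,"dz":1.7,"yaw":-6.17,"grip":-1},{"dx":5.26,"dy":-0.25,"dz":1.7,"yaw":-6.17,"grip":-1},{"dx":5.26,"dy":-0.25,"dz":1.7,"yaw":-6.17,"grip":-1},{"dx":5.26,"dy":-0.25,"dz":1.7,"yaw":-6.17,"grip":-1},{"dx":5.26,"dy":-0.25,"dz":1.7,"yaw":-6.17,"grip":-1}]'
python3 bars.py w9
python3 go.py .652 -.0387 .07 10.1; python3 -c "
from plant import sensors;print(sensors.observe()['ee_rot'][:,1])"
```

```text
time_s: 10.78
tool_pos: [0.6509, -0.0382, 0.1235]
ee_rot: [[0.984, 0.013, -0.175], [0.175, 0.001, 0.985], [0.013, -1.0, -0.001]]
force: [0.3, -0.7, -0.7]
opening: 0.0198
bar -15.5 found -20.15..-11.72 mid -15.93 n164
bar 15.5 found 11.44..19.29 mid 15.37 n164
bar 46.5 found 41.72..49.97 mid 45.84 n184
bar 77.5 found 72.49..80.69 mid 76.59 n208
  at y -46.5 x edges [-18.7  19. ]
  at y -15.5 x edges [-18.   18.3]
  at y 15.5 x edges [-18.3  18.7]
  at y 46.5 x edges [-18.4  18. ]
  at y 75 x edges [-18.5  18.3]
tcp [ 0.6511 -0.0381  0.1237] hd 10.09 t 10.8 open 0.0200 F [-0.2  0.3 -0.1] j7 0.39
dx 0.001 dy 1.341 dz -0.017 yaw -0.002 rows>=1.3
[ 0.01369333  0.00134155 -0.99990534]
```

```bash
python3 -m pendant '[{"dx":0,"dy":0.5,"dz":-0.017,"yaw":0,"grip":-1},{"dx":0,"dy":1,"dz":-0.017,"yaw":0,"grip":-1},{"dx":0,"dy":1.3,"dz":-0.017,"yaw":0,"grip":-1},{"dx":0,"dy":1.4,"dz":-0.017,"yaw":0,"grip":-1},{"dx":0,"dy":1.55,"dz":-0.017,"yaw":0,"grip":-1},{"dx":0,"dy":1.55,"dz":-0.017,"yaw":0,"grip":-1}]'
python3 go.py .652 -.0387 .041 10.1
```

```text
time_s: 11.33
tool_pos: [0.6517, -0.0385, 0.0612]
ee_rot: [[0.984, 0.013, -0.175], [0.175, 0.001, 0.985], [0.013, -1.0, -0.001]]
force: [0.6, -0.1, 0.1]
opening: 0.0196
tcp [ 0.6517 -0.0385  0.0612] hd 10.09 t 11.3 open 0.0196 F [ 0.6 -0.1  0.1] j7 0.41
dx -0.000 dy 0.505 dz -0.005 yaw -0.002 rows>=0.5
```

```bash
python3 -m pendant '[{"dx":0,"dy":0.1,"dz":0,"yaw":0,"grip":-1},{"dx":0,"dy":0.2,"dz":0,"yaw":0,"grip":-1},{"dx":0,"dy":0.3,"dz":0,"yaw":0,"grip":-1},{"dx":0,"dy":0.4,"dz":0,"yaw":0,"grip":-1},{"dx":0,"dy":0.48,"dz":0,"yaw":0,"grip":-1},{"dx":0,"dy":0.54,"dz":0,"yaw":0,"grip":-1},{"dx":0,"dy":0.54,"dz":0,"yaw":0,"grip":-1}]'
python3 go.py .652 -.0387 .041 10.1
```

```text
time_s: 11.92
tool_pos: [0.6519, -0.0391, 0.0422]
ee_rot: [[0.985, 0.012, -0.175], [0.175, 0.002, 0.985], [0.013, -1.0, -0.0]]
force: [-8.0, -0.0, 14.3]
opening: 0.0196
tcp [ 0.6519 -0.0391  0.0422] hd 10.06 t 11.9 open 0.0196 F [-8.  -0.  14.3] j7 0.43
dx 0.005 dy 0.030 dz 0.010 yaw -0.006 rows>=0.0
```

```bash
python3 -m pendant '[{"dx":0,"dy":0.06,"dz":0,"yaw":0,"grip":-1},{"dx":0,"dy":0.06,"dz":0,"yaw":0,"grip":-1},{"dx":0,"dy":-0.03,"dz":0,"yaw":0,"grip":-1},{"dx":0,"dy":-0.03,"dz":0,"yaw":0,"grip":-0.3},{"dx":0,"dy":-0.03,"dz":0,"yaw":0,"grip":-0.3},{"dx":0,"dy":-0.03,"dz":0,"yaw":0,"grip":-0.3},{"dx":0,"dy":-0.5,"dz":0,"yaw":0,"grip":-0.3},{"dx":0,"dy":-1.5,"dz":0,"yaw":0,"grip":-0.1},{"dx":0,"dy":-2.5,"dz":-1.5,"yaw":0,"grip":0},{"dx":0,"dy":-3,"dz":-1.8,"yaw":0,"grip":0},{"dx":0,"dy":-3,"dz":-1.8,"yaw":0,"grip":0},{"dx":0,"dy":-3,"dz":-1.8,"yaw":0,"grip":0}]'
python3 cellz.py w10;python3 go.py .4443 -.0655 .15 22;python3 -c "
from plant import sensors;print(sensors.observe()['ee_rot'][:,1])"
```

```text
time_s: 12.92
tool_pos: [0.6651, -0.1155, 0.1662]
ee_rot: [[0.985, 0.02, -0.169], [0.169, -0.001, 0.986], [0.019, -1.0, -0.004]]
force: [-0.3, -0.2, 0.6]
opening: 0.0429
clip 0 top z 0.0696 n 599 xy mm -0.8 -1.1
clip 1 top z 0.0696 n 643 xy mm -0.7 -1.1
clip 2 empty 0
clip 3 empty 0
clip 4 empty 0
tcp [ 0.664  -0.1119  0.1635] hd 9.91 t 13.0 open 0.0429 F [ 0.2  1.4 -0.5] j7 0.49
dx -5.215 dy 0.253 dz 2.087 yaw -2.016 rows>=5.4
[ 0.01578089  0.00169751 -0.99987403]
```

```bash
python3 -m pendant '[{"dx":0,"dy":-1,"dz":0,"yaw":0,"grip":0},{"dx":0,"dy":-2,"dz":0,"yaw":0,"grip":0}]'; python3 -m pendant '[{"dx":0,"dy":-0.5,"dz":0,"yaw":0,"grip":0},{"dx":0,"dy":-0.5,"dz":0,"yaw":0,"grip":0},{"dx":0,"dy":-0.5,"dz":0,"yaw":0,"grip":0},{"dx":0,"dy":-0.5,"dz":0,"yaw":0,"grip":0}]';python3 go.py .4443 -.0655 .15 22;python3 -c "
from plant import sensors;print(sensors.observe()['ee_rot'][:,1])"
```

```text
time_s: 13.13
tool_pos: [0.6607, -0.1085, 0.2394]
ee_rot: [[0.985, 0.007, -0.174], [0.174, 0.004, 0.985], [0.008, -1.0, 0.003]]
force: [1.4, -0.4, 0.9]
opening: 0.0431
time_s: 13.47
tool_pos: [0.66, -0.1063, 0.2568]
ee_rot: [[0.984, 0.004, -0.177], [0.177, 0.005, 0.984], [0.005, -1.0, 0.005]]
force: [0.2, 0.4, -0.8]
opening: 0.0434
tcp [ 0.66   -0.1063  0.2568] hd 10.18 t 13.5 open 0.0434 F [ 0.2  0.4 -0.8] j7 0.47
dx -5.139 dy 2.655 dz 1.945 yaw -1.969 rows>=5.9
[ 0.00366455  0.00539629 -0.99997873]
```

Tilt is down to 0.4°. On to the third cell.

```bash
python3 -m pendant '[{"dx":-5.14,"dy":1,"dz":1.945,"yaw":-1.97,"grip":0},{"dx":-5.14,"dy":1,"dz":1.945,"yaw":-1.97,"grip":0},{"dx":-5.14,"dy":1,"dz":1.945,"yaw":-1.97,"grip":0},{"dx":-5.14,"dy":1,"dz":1.945,"yaw":-1.97,"grip":0},{"dx":-5.14,"dy":2,"dz":1.945,"yaw":-1.97,"grip":0},{"dx":-5.14,"dy":2.6,"dz":1.945,"yaw":-1.97,"grip":0},{"dx":-5.14,"dy":2.6,"dz":1.945,"yaw":-1.97,"grip":0},{"dx":-5.14,"dy":2.6,"dz":1.945,"yaw":-1.97,"grip":0},{"dx":-5.14,"dy":2.6,"dz":1.945,"yaw":-1.97,"grip":0},{"dx":-5.14,"dy":2.6,"dz":1.945,"yaw":-1.97,"grip":0},{"dx":-5.14,"dy":2.6,"dz":1.945,"yaw":-1.97,"grip":0}]'
python3 look.py w11 .4443 -.0655 .053 .067 .03; python3 go.py .4453 -.0648 .031 22
```

```text
time_s: 14.38
tool_pos: [0.4459, -0.0657, 0.1533]
ee_rot: [[0.927, 0.006, -0.375], [0.375, 0.005, 0.927], [0.007, -1.0, 0.002]]
force: [0.5, -0.3, -1.0]
opening: 0.0432
N 563 c [ 0.4449 -0.0638] size [0.0199 0.0201] ang mod90 18.2 px [280. 213.]
tcp [ 0.4458 -0.0657  0.1532] hd 21.99 t 14.4 open 0.0437 F [ 0.  -0.8  0.1] j7 0.43
dx -0.024 dy 3.056 dz 0.019 yaw -0.001 rows>=2.9
```

```bash
python3 go.py .4449 -.0638 .031 18.2;  python3 -m pendant '[{"dx":-0.025,"dy":0.8,"dz":0.047,"yaw":0.63,"grip":0},{"dx":-0.025,"dy":1.6,"dz":0.047,"yaw":0.63,"grip":0},{"dx":-0.025,"dy":2.4,"dz":0.047,"yaw":0.63,"grip":0},{"dx":-0.025,"dy":2.9,"dz":0.047,"yaw":0.63,"grip":0},{"dx":-0.025,"dy":3.05,"dz":0.047,"yaw":0.63,"grip":0},{"dx":-0.025,"dy":3.05,"dz":0.047,"yaw":0.63,"grip":0},{"dx":-0.025,"dy":3.05,"dz":0.047,"yaw":0.63,"grip":0}]'; python3 go.py .4449 -.0638 .031 18.2
```

```text
tcp [ 0.4458 -0.0657  0.1532] hd 21.99 t 14.4 open 0.0437 F [ 0.  -0.8  0.1] j7 0.43
dx -0.024 dy 3.056 dz 0.046 yaw 0.632 rows>=2.9
time_s: 15.02
tool_pos: [0.4462, -0.0641, 0.0323]
ee_rot: [[0.95, 0.007, -0.312], [0.312, 0.004, 0.95], [0.008, -1.0, 0.002]]
force: [-0.5, 0.1, -0.5]
opening: 0.0436
tcp [ 0.4462 -0.0641  0.0323] hd 18.20 t 15.0 open 0.0436 F [-0.5  0.1 -0.5] j7 0.47
dx -0.028 dy 0.031 dz 0.017 yaw 0.001 rows>=0.0
```

```bash
python3 -m pendant '[{"dx":-0.028,"dy":0.03,"dz":0.017,"yaw":0,"grip":-0.2},{"dx":-0.028,"dy":0.03,"dz":0.017,"yaw":0,"grip":-1},{"dx":-0.028,"dy":0.03,"dz":0.017,"yaw":0,"grip":-1},{"dx":-0.028,"dy":0.03,"dz":0.017,"yaw":0,"grip":-1},{"dx":-0.028,"dy":0.03,"dz":0.017,"yaw":0,"grip":-1},{"dx":-0.028,"dy":0.03,"dz":0.017,"yaw":0,"grip":-1},{"dx":-0.028,"dy":0.03,"dz":0.017,"yaw":0,"grip":-1},{"dx":-0.028,"dy":0.03,"dz":0.017,"yaw":0,"grip":-1},{"dx":-0.028,"dy":0.03,"dz":0.017,"yaw":0,"grip":-1},{"dx":-0.028,"dy":-0.7,"dz":0.017,"yaw":0,"grip":-1},{"dx":-0.028,"dy":-1.5,"dz":0.017,"yaw":0,"grip":-1},{"dx":-0.028,"dy":-2.3,"dz":0.017,"yaw":0,"grip":-1}]' 45
python3 go.py .6464 -.0082 .12 10.1;python3 -c "
from plant import sensors;print(sensors.observe()['ee_rot'][:,1])"
```

```text
time_s: 16.02
tool_pos: [0.443, -0.0645, 0.1245]
ee_rot: [[0.95, 0.004, -0.312], [0.312, 0.003, 0.95], [0.005, -1.0, 0.002]]
force: [0.2, 0.2, -0.6]
opening: 0.0199
tcp [ 0.443  -0.0645  0.1245] hd 18.18 t 16.0 open 0.0199 F [ 0.2  0.2 -0.6] j7 0.37
dx 5.269 dy 0.140 dz -0.250 yaw 1.347 rows>=5.1
[ 0.00440713  0.00322145 -0.9999851 ]
```

```bash
python3 -m pendant '[{"dx":5.27,"dy":0,"dz":-0.25,"yaw":1.35,"grip":-1},{"dx":5.27,"dy":0,"dz":-0.25,"yaw":1.35,"grip":-1},{"dx":5.27,"dy":0,"dz":-0.25,"yaw":1.35,"grip":-1},{"dx":5.27,"dy":0,"dz":-0.25,"yaw":1.35,"grip":-1},{"dx":5.27,"dy":0,"dz":-0.25,"yaw":1.35,"grip":-1},{"dx":5.27,"dy":0,"dz":-0.25,"yaw":1.35,"grip":-1},{"dx":5.27,"dy":0,"dz":-0.25,"yaw":1.35,"grip":-1},{"dx":5.27,"dy":0,"dz":-0.25,"yaw":1.35,"grip":-1},{"dx":5.27,"dy":0,"dz":-0.25,"yaw":1.35,"grip":-1}]'
python3 bars.py w12
python3 go.py .6464 -.0082 .062 10.1
```

```text
time_s: 16.77
tool_pos: [0.6451, -0.0093, 0.1255]
ee_rot: [[0.985, 0.003, -0.173], [0.173, 0.003, 0.985], [0.004, -1.0, 0.003]]
force: [-0.5, 0.1, -0.1]
opening: 0.0191
bar -15.5 found -11.66..-11.08 mid -11.37 n13
bar 15.5 found 10.72..19.32 mid 15.02 n154
bar 46.5 found 41.65..50.46 mid 46.05 n170
bar 77.5 found 73.01..81.35 mid 77.18 n192
  at y -15.5 x edges [-18.6  18.3]
  at y 15.5 x edges [-18.   18.7]
  at y 46.5 x edges [-18.2  18. ]
  at y 75 x edges [-18.5  18.4]
tcp [ 0.6452 -0.0093  0.126 ] hd 9.99 t 16.8 open 0.0198 F [-0.2  0.8 -0.1] j7 0.33
dx 0.027 dy 1.601 dz 0.017 yaw -0.019 rows>=1.5
```

```bash
python3 -m pendant '[{"dx":0.027,"dy":0.5,"dz":0.017,"yaw":-0.02,"grip":-1},{"dx":0.027,"dy":1,"dz":0.017,"yaw":-0.02,"grip":-1},{"dx":0.027,"dy":1.3,"dz":0.017,"yaw":-0.02,"grip":-1},{"dx":0.027,"dy":1.45,"dz":0.017,"yaw":-0.02,"grip":-1},{"dx":0.027,"dy":1.6,"dz":0.017,"yaw":-0.02,"grip":-1},{"dx":0.027,"dy":1.6,"dz":0.017,"yaw":-0.02,"grip":-1}]'
python3 go.py .6464 -.0082 .041 10.1
```

```text
time_s: 17.32
tool_pos: [0.6458, -0.0083, 0.0616]
ee_rot: [[0.985, 0.003, -0.175], [0.175, 0.004, 0.985], [0.004, -1.0, 0.003]]
force: [-0.1, 0.0, -0.9]
opening: 0.0199
tcp [ 0.6458 -0.0083  0.0616] hd 10.09 t 17.3 open 0.0199 F [-0.1  0.  -0.9] j7 0.35
dx 0.013 dy 0.515 dz -0.003 yaw -0.001 rows>=0.5
```

```bash
python3 -m pendant '[{"dx":0.013,"dy":0.1,"dz":0,"yaw":0,"grip":-1},{"dx":0.013,"dy":0.2,"dz":0,"yaw":0,"grip":-1},{"dx":0.013,"dy":0.3,"dz":0,"yaw":0,"grip":-1},{"dx":0.013,"dy":0.4,"dz":0,"yaw":0,"grip":-1},{"dx":0.013,"dy":0.5,"dz":0,"yaw":0,"grip":-1},{"dx":0.013,"dy":0.57,"dz":0,"yaw":0,"grip":-1},{"dx":0.013,"dy":0.57,"dz":0,"yaw":0,"grip":-1}]'
python3 go.py .6464 -.0082 .041 10.1
```

```text
time_s: 17.9
tool_pos: [0.6464, -0.0085, 0.0416]
ee_rot: [[0.985, 0.003, -0.175], [0.175, 0.005, 0.985], [0.004, -1.0, 0.004]]
force: [-9.1, -0.1, 16.5]
opening: 0.0197
tcp [ 0.6464 -0.0085  0.0416] hd 10.07 t 17.9 open 0.0197 F [-9.1 -0.1 16.5] j7 0.37
dx 0.002 dy 0.015 dz 0.008 yaw -0.005 rows>=0.0
```

```bash
python3 -m pendant '[{"dx":0,"dy":0.06,"dz":0,"yaw":0,"grip":-1},{"dx":0,"dy":0.06,"dz":0,"yaw":0,"grip":-1},{"dx":0,"dy":-0.03,"dz":0,"yaw":0,"grip":-1},{"dx":0,"dy":-0.03,"dz":0,"yaw":0,"grip":-0.3},{"dx":0,"dy":-0.03,"dz":0,"yaw":0,"grip":-0.3},{"dx":0,"dy":-0.03,"dz":0,"yaw":0,"grip":-0.3},{"dx":0,"dy":-0.5,"dz":0,"yaw":0,"grip":-0.3},{"dx":0,"dy":-1.2,"dz":0,"yaw":0,"grip":-0.1},{"dx":0,"dy":-2.2,"dz":-1.5,"yaw":0,"grip":0},{"dx":0,"dy":-3,"dz":-2,"yaw":0,"grip":0},{"dx":0,"dy":-3,"dz":-2,"yaw":0,"grip":0},{"dx":0,"dy":-3,"dz":-2,"yaw":0,"grip":0}]'
python3 cellz.py w13;python3 go.py .4585 -.125 .15 -23;python3 -c "
from plant import sensors;print(sensors.observe()['ee_rot'][:,1])"
```

```text
time_s: 18.9
tool_pos: [0.6633, -0.0953, 0.1673]
ee_rot: [[0.986, 0.014, -0.168], [0.168, 0.0, 0.986], [0.013, -1.0, -0.002]]
force: [0.1, -1.3, 0.6]
opening: 0.0431
clip 0 top z 0.0696 n 544 xy mm -0.8 -0.8
clip 1 top z 0.0697 n 605 xy mm -0.6 -1.2
clip 2 top z 0.0696 n 662 xy mm -0.4 -0.3
clip 3 empty 0
clip 4 empty 0
tcp [ 0.6621 -0.0917  0.1645] hd 9.81 t 18.9 open 0.0430 F [-0.5 -0.  -0.4] j7 0.45
dx -5.160 dy 0.311 dz 0.047 yaw 5.468 rows>=5.0
[ 0.00957425  0.00285622 -0.99995009]
```

```bash
python3 -m pendant '[{"dx":0,"dy":-0.4,"dz":0,"yaw":0,"grip":0},{"dx":0,"dy":-0.8,"dz":0,"yaw":0,"grip":0}]';python3 go.py .4585 -.125 .15 -23;python3 -c "
from plant import sensors;print(sensors.observe()['ee_rot'][:,1])"
```

```text
time_s: 19.12
tool_pos: [0.6612, -0.0904, 0.1948]
ee_rot: [[0.985, 0.007, -0.171], [0.171, 0.004, 0.985], [0.007, -1.0, 0.002]]
force: [0.3, -0.4, 0.2]
opening: 0.0431
tcp [ 0.6612 -0.0904  0.1948] hd 9.86 t 19.1 open 0.0431 F [ 0.3 -0.4  0.2] j7 0.44
dx -5.150 dy 1.082 dz 0.012 yaw 5.476 rows>=5.0
[ 0.00692186  0.00371629 -0.99996914]
```

```bash
python3 -m pendant '[{"dx":-5.15,"dy":0,"dz":0.012,"yaw":5.48,"grip":0},{"dx":-5.15,"dy":0,"dz":0.012,"yaw":5.48,"grip":0},{"dx":-5.15,"dy":0,"dz":0.012,"yaw":5.48,"grip":0},{"dx":-5.15,"dy":0,"dz":0.012,"yaw":5.48,"grip":0},{"dx":-5.15,"dy":0,"dz":0.012,"yaw":5.48,"grip":0},{"dx":-5.15,"dy":1,"dz":0.012,"yaw":5.48,"grip":0},{"dx":-5.15,"dy":1,"dz":0.012,"yaw":5.48,"grip":0},{"dx":-5.15,"dy":1,"dz":0.012,"yaw":5.48,"grip":0},{"dx":-5.15,"dy":1,"dz":0.012,"yaw":5.48,"grip":0},{"dx":-5.15,"dy":1,"dz":0.012,"yaw":5.48,"grip":0}]'
python3 look.py w14 .4585 -.125 .053 .067 .03; python3 go.py .4593 -.1241 .031 -22.5
```

```text
time_s: 19.95
tool_pos: [0.4599, -0.1245, 0.1534]
ee_rot: [[0.921, 0.006, 0.389], [-0.389, 0.001, 0.921], [0.005, -1.0, 0.003]]
force: [0.1, -0.8, 0.0]
opening: 0.0433
N 552 c [ 0.4597 -0.124 ] size [0.02  0.019] ang mod90 -23.0 px [280. 216.]
tcp [ 0.4598 -0.1248  0.1534] hd -22.95 t 20.0 open 0.0439 F [0.2 0.6 0.1] j7 -0.20
dx -0.034 dy 3.059 dz 0.001 yaw -0.074 rows>=2.9
```

```bash
python3 -m pendant '[{"dx":-0.024,"dy":0.8,"dz":0.01,"yaw":0,"grip":0},{"dx":-0.024,"dy":1.6,"dz":0.01,"yaw":0,"grip":0},{"dx":-0.024,"dy":2.4,"dz":0.01,"yaw":0,"grip":0},{"dx":-0.024,"dy":2.9,"dz":0.01,"yaw":0,"grip":0},{"dx":-0.024,"dy":3.06,"dz":0.01,"yaw":0,"grip":0},{"dx":-0.024,"dy":3.06,"dz":0.01,"yaw":0,"grip":0},{"dx":-0.024,"dy":3.06,"dz":0.01,"yaw":0,"grip":0}]'; python3 go.py .4597 -.124 .031 -23
```

```text
time_s: 20.58
tool_pos: [0.4608, -0.1244, 0.0315]
ee_rot: [[0.921, 0.006, 0.39], [-0.39, -0.0, 0.921], [0.005, -1.0, 0.002]]
force: [0.2, -0.5, 0.8]
opening: 0.0434
tcp [ 0.4608 -0.1244  0.0315] hd -22.94 t 20.6 open 0.0434 F [ 0.2 -0.5  0.8] j7 -0.06
dx -0.030 dy 0.012 dz -0.002 yaw 0.011 rows>=0.0
```

```bash
python3 -m pendant '[{"dx":-0.03,"dy":0.01,"dz":0,"yaw":0,"grip":-0.2},{"dx":-0.03,"dy":0.01,"dz":0,"yaw":0,"grip":-1},{"dx":-0.03,"dy":0.01,"dz":0,"yaw":0,"grip":-1},{"dx":-0.03,"dy":0.01,"dz":0,"yaw":0,"grip":-1},{"dx":-0.03,"dy":0.01,"dz":0,"yaw":0,"grip":-1},{"dx":-0.03,"dy":0.01,"dz":0,"yaw":0,"grip":-1},{"dx":-0.03,"dy":0.01,"dz":0,"yaw":0,"grip":-1},{"dx":-0.03,"dy":0.01,"dz":0,"yaw":0,"grip":-1},{"dx":-0.03,"dy":0.01,"dz":0,"yaw":0,"grip":-1},{"dx":-0.03,"dy":-0.7,"dz":0,"yaw":0,"grip":-1},{"dx":-0.03,"dy":-1.5,"dz":0,"yaw":0,"grip":-1},{"dx":-0.03,"dy":-2.3,"dz":0,"yaw":0,"grip":-1}]' 45
python3 go.py .6410 .0223 .125 10.1;python3 -c "
from plant import sensors;print(sensors.observe()['ee_rot'][:,1])"
```

```text
time_s: 21.58
tool_pos: [0.4579, -0.1241, 0.1237]
ee_rot: [[0.921, 0.003, 0.39], [-0.39, -0.001, 0.921], [0.003, -1.0, 0.0]]
force: [0.3, -0.5, 0.1]
opening: 0.0194
tcp [ 0.4579 -0.1241  0.1237] hd -22.97 t 21.6 open 0.0194 F [ 0.3 -0.5  0.1] j7 -0.18
dx 2.785 dy -0.022 dz 5.157 yaw -5.512 rows>=5.6
[ 0.00307282 -0.00122159 -0.99999453]
```

```bash
python3 -m pendant '[{"dx":2.785,"dy":-0.1,"dz":5.16,"yaw":-5.51,"grip":-1},{"dx":2.785,"dy":-0.1,"dz":5.16,"yaw":-5.51,"grip":-1},{"dx":2.785,"dy":-0.1,"dz":5.16,"yaw":-5.51,"grip":-1},{"dx":2.785,"dy":-0.1,"dz":5.16,"yaw":-5.51,"grip":-1},{"dx":2.785,"dy":-0.1,"dz":5.16,"yaw":-5.51,"grip":-1},{"dx":2.785,"dy":-0.1,"dz":5.16,"yaw":-5.51,"grip":-1},{"dx":2.785,"dy":-0.1,"dz":5.16,"yaw":-5.51,"grip":-1},{"dx":2.785,"dy":-0.1,"dz":5.16,"yaw":-5.51,"grip":-1},{"dx":2.785,"dy":-0.1,"dz":5.16,"yaw":-5.51,"grip":-1},{"dx":2.785,"dy":-0.1,"dz":5.16,"yaw":-5.51,"grip":-1}]'
python3 bars.py w15
python3 go.py .6410 .0223 .062 10.1
```

```text
time_s: 22.42
tool_pos: [0.64, 0.0207, 0.1279]
ee_rot: [[0.985, 0.002, -0.173], [0.173, -0.002, 0.985], [0.002, -1.0, -0.002]]
force: [-0.3, 0.3, 0.0]
opening: 0.0197
bar 15.5 found 17.62..19.70 mid 18.66 n53
bar 46.5 found 42.20..50.40 mid 46.30 n149
bar 77.5 found 73.15..81.21 mid 77.18 n152
  at y -75 x edges [-18.7  19.1]
  at y 15.5 x edges [-18.7  18.5]
  at y 46.5 x edges [-18.1  17.9]
  at y 75 x edges [-18.3  18.4]
tcp [0.6401 0.0208 0.1281] hd 9.96 t 22.5 open 0.0194 F [-0.1  0.1 -0.3] j7 0.28
dx 0.025 dy 1.654 dz 0.036 yaw -0.024 rows>=1.6
```

```bash
python3 -m pendant '[{"dx":0.025,"dy":0.5,"dz":0.036,"yaw":-0.02,"grip":-1},{"dx":0.025,"dy":1,"dz":0.036,"yaw":-0.02,"grip":-1},{"dx":0.025,"dy":1.3,"dz":0.036,"yaw":-0.02,"grip":-1},{"dx":0.025,"dy":1.5,"dz":0.036,"yaw":-0.02,"grip":-1},{"dx":0.025,"dy":1.65,"dz":0.036,"yaw":-0.02,"grip":-1},{"dx":0.025,"dy":1.65,"dz":0.036,"yaw":-0.02,"grip":-1}]'
python3 go.py .6410 .0223 .041 10.1
```

```text
time_s: 22.97
tool_pos: [0.6403, 0.022, 0.0612]
ee_rot: [[0.985, 0.001, -0.174], [0.174, -0.002, 0.985], [0.001, -1.0, -0.002]]
force: [0.3, 0.7, 0.1]
opening: 0.0199
tcp [0.6403 0.022  0.0612] hd 10.05 t 23.0 open 0.0199 F [0.3 0.7 0.1] j7 0.31
dx 0.019 dy 0.506 dz 0.005 yaw -0.008 rows>=0.5
```

```bash
python3 -m pendant '[{"dx":0.02,"dy":0.1,"dz":0.005,"yaw":0,"grip":-1},{"dx":0.02,"dy":0.2,"dz":0.005,"yaw":0,"grip":-1},{"dx":0.02,"dy":0.3,"dz":0.005,"yaw":0,"grip":-1},{"dx":0.02,"dy":0.4,"dz":0.005,"yaw":0,"grip":-1},{"dx":0.02,"dy":0.5,"dz":0.005,"yaw":0,"grip":-1},{"dx":0.02,"dy":0.6,"dz":0.005,"yaw":0,"grip":-1},{"dx":0.02,"dy":0.6,"dz":0.005,"yaw":0,"grip":-1}]'
python3 go.py .6410 .0223 .041 10.1
```

```text
time_s: 23.55
tool_pos: [0.641, 0.022, 0.0416]
ee_rot: [[0.985, -0.0, -0.174], [0.174, 0.0, 0.985], [-0.0, -1.0, 0.0]]
force: [-12.5, -0.2, 24.6]
opening: 0.0196
tcp [0.641  0.022  0.0416] hd 10.03 t 23.6 open 0.0196 F [-12.5  -0.2  24.6] j7 0.32
dx 0.001 dy 0.016 dz 0.007 yaw -0.012 rows>=0.0
```

```bash
python3 -m pendant '[{"dx":0,"dy":-0.05,"dz":0,"yaw":0,"grip":-1},{"dx":0,"dy":-0.05,"dz":0,"yaw":0,"grip":-0.3},{"dx":0,"dy":-0.05,"dz":0,"yaw":0,"grip":-0.3},{"dx":0,"dy":-0.05,"dz":0,"yaw":0,"grip":-0.3},{"dx":0,"dy":-0.5,"dz":0,"yaw":0,"grip":-0.3},{"dx":0,"dy":-1.2,"dz":0,"yaw":0,"grip":-0.1},{"dx":0,"dy":-2.2,"dz":-1.5,"yaw":0,"grip":0},{"dx":0,"dy":-3,"dz":-2.5,"yaw":0,"grip":0},{"dx":0,"dy":-3,"dz":-2.5,"yaw":0,"grip":0},{"dx":0,"dy":-3,"dz":-2.5,"yaw":0,"grip":0},{"dx":0,"dy":-3,"dz":-2.5,"yaw":0,"grip":0},{"dx":0,"dy":-3,"dz":-2.5,"yaw":0,"grip":0}]'
python3 cellz.py w16
python3 - <<'E'
from h import *
print(sensors.observe()['ee_rot'][:,1])
for n in("top","scene"):
    p,d,c=grab(n,n+"2");W=cloud(c,d)
    for nm,a in dict(fA=(.08,.096,(.33,.6),(.20,.5)),fB=(.08,.096,(.33,.6),(-.5,-.20))).items():
        N,mu,r=rects(W,*a); print(n,nm,N,mu.round(4),np.round(r[0],4),np.round(r[1],4),round(r[2],1))
E
```

```text
time_s: 24.55
tool_pos: [0.6587, -0.0759, 0.1613]
ee_rot: [[0.985, 0.0, -0.174], [0.174, 0.001, 0.985], [0.001, -1.0, 0.001]]
force: [-0.0, 0.1, -0.1]
opening: 0.0436
clip 0 top z 0.0696 n 539 xy mm -0.8 -0.8
clip 1 top z 0.0696 n 610 xy mm -0.5 -0.8
clip 2 top z 0.0697 n 646 xy mm -0.6 -0.0
clip 3 top z 0.0698 n 722 xy mm 0.7 -1.4
clip 4 empty 0
[-0.00114047  0.0015024  -0.99999822]
top fA 958 [0.4683 0.3476] [0.4693 0.3474] [0.1945 0.1232] 73.6
top fB 1030 [ 0.4535 -0.3349] [ 0.4542 -0.334 ] [0.1228 0.1946] 7.0
scene fA 379 [0.4907 0.4144] [0.4837 0.4021] [0.0867 0.1256] 71.7
scene fB 1683 [ 0.4553 -0.3344] [ 0.4541 -0.3308] [0.1251 0.1942] 7.0
```

View pics/w16.png

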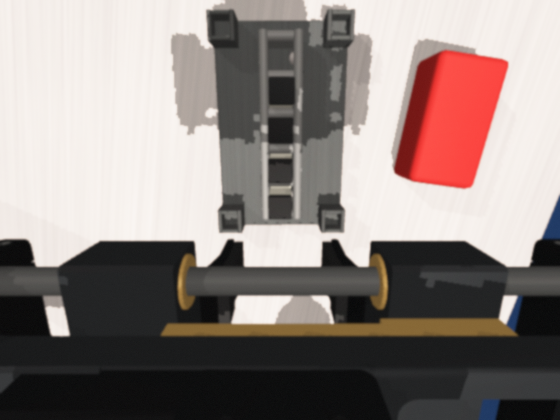

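View pics/scene2.png

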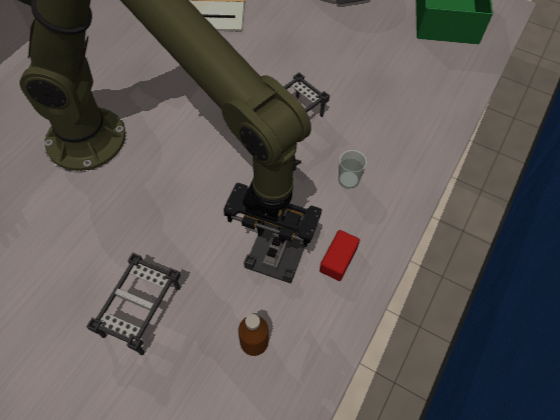

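```bash
python3 -m pendant '[{"dx":0,"dy":-1,"dz":0,"yaw":0,"grip":0},{"dx":0,"dy":-1,"dz":0,"yaw":0,"grip":0},{"dx":0,"dy":-1,"dz":0,"yaw":0,"grip":0},{"dx":0,"dy":-1,"dz":0,"yaw":0,"grip":0},{"dx":0,"dy":-1,"dz":0,"yaw":0,"grip":0}]'; cat > cups.py <<'E'
from h import *
import sys
# cup rims from wrist depth: band z0, nominal centre and angle
def cups(W,b,ang,z0,tol=.004,w=.022):
    b=np.array(b);a=np.radians(ang)
    ex=np.array([np.cos(a),np.sin(a)]);ey=np.array([-ex[1],ex[0]])
    X=(W[...,:2]-b)@ex;Y=(W[...,:2]-b)@ey;Z=W[...,2];out=[]
    for sx in(-1,1):
        for sy in(-1,1):
            m=(abs(X-sx*.05)<w)&(abs(Y-sy*.085)<w)&(abs(Z-z0)<tol)
            if m.sum()<30: out.append(None);continue
            x=np.percentile(X[m],[2,98]);y=np.percentile(Y[m],[2,98])
            print("cup",sx,sy,"n",m.sum(),"off mm",(x.mean()*1000-sx*50).round(1),(y.mean()*1000-sy*85).round(1),"size",(np.ptp(x)*1000).round(1),(np.ptp(y)*1000).round(1),"z",np.median(Z[m]).round(4))
    return
if __name__=="__main__":
    p,d,c=grab("wrist",sys.argv[1]);W=cloud(c,d)
    cups(W,[float(sys.argv[2]),float(sys.argv[3])],float(sys.argv[4]),float(sys.argv[5]))
E
python3 base.py w17; python3 cups.py w18 .6466 -.0082 10.1 .0355; python3 go.py .4540 -.332 .21 -83
```

```text
time_s: 25.12
tool_pos: [0.6575, -0.0732, 0.1988]
ee_rot: [[0.984, -0.004, -0.178], [0.178, 0.002, 0.984], [-0.004, -1.0, 0.002]]
force: [-0.6, 0.2, -0.6]
opening: 0.0438
3435 ((0.646892786026001, -0.008434511721134186), (0.12266736477613449, 0.19240644574165344), 10.266993522644043)
block x [-0.01876262  0.01841779] y [-0.07674687  0.08106925] z 0.03500782588691009
0 [ 0.6579 -0.0694]
1 [ 0.6524 -0.0389]
2 [ 0.6469 -0.0084]
3 [0.6414 0.0221]
4 [0.6358 0.0526]
held pts 1388
cup -1 -1 n 282 off mm 0.4 -0.3 size 22.2 22.8 z 0.035
cup -1 1 n 416 off mm 0.0 -0.7 size 22.4 23.0 z 0.0351
cup 1 -1 n 270 off mm -0.1 -0.0 size 22.6 22.4 z 0.0352
cup 1 1 n 420 off mm -0.3 -0.5 size 22.4 22.8 z 0.0351
tcp [ 0.6575 -0.0737  0.1988] hd 10.22 t 25.2 open 0.0434 F [-1.1  0.2  0.2] j7 0.43
dx -6.155 dy -0.267 dz -5.452 yaw 15.537 rows>=13.0
```

```bash
python3 go.py .395 -.338 .24 -83; python3 -m pendant '[{"dx":-7.66,"dy":-1,"dz":-5.02,"yaw":15.5,"grip":0},{"dx":-7.66,"dy":-1,"dz":-5.02,"yaw":15.5,"grip":0},{"dx":-7.66,"dy":-1,"dz":-5.02,"yaw":15.5,"grip":0},{"dx":-7.66,"dy":-1,"dz":-5.02,"yaw":15.5,"grip":0},{"dx":-7.66,"dy":-1,"dz":-5.02,"yaw":15.5,"grip":0},{"dx":-7.66,"dy":-1,"dz":-5.02,"yaw":15.5,"grip":0},{"dx":-7.66,"dy":-1,"dz":-5.02,"yaw":15.5,"grip":0},{"dx":-7.66,"dy":-1,"dz":-5.02,"yaw":15.5,"grip":0},{"dx":-7.66,"dy":-1,"dz":-5.02,"yaw":15.5,"grip":0},{"dx":-7.66,"dy":-1,"dz":-5.02,"yaw":15.5,"grip":0},{"dx":-7.66,"dy":-1,"dz":-5.02,"yaw":15.5,"grip":0},{"dx":-7.66,"dy":-1,"dz":-5.02,"yaw":15.5,"grip":0}]'; python3 go.py .395 -.338 .24 -83
```

```text
tcp [ 0.6575 -0.0737  0.1988] hd 10.22 t 25.2 open 0.0434 F [-1.1  0.2  0.2] j7 0.43
dx -7.636 dy -1.011 dz -5.337 yaw 15.537 rows>=13.0
time_s: 26.22
tool_pos: [0.3909, -0.3261, 0.2393]
ee_rot: [[0.238, -0.004, 0.971], [-0.971, 0.002, 0.238], [-0.003, -1.0, -0.003]]
force: [0.7, 0.2, -0.5]
opening: 0.0436
tcp [ 0.3909 -0.3261  0.2393] hd -76.22 t 26.2 open 0.0436 F [ 0.7  0.2 -0.5] j7 -0.69
dx 0.314 dy -0.018 dz 0.028 yaw 1.130 rows>=0.9
```

```bash
python3 -m pendant '[{"dx":0.31,"dy":0,"dz":0.03,"yaw":1.13,"grip":0},{"dx":0.31,"dy":0,"dz":0.03,"yaw":1.13,"grip":0},{"dx":0.31,"dy":0,"dz":0.03,"yaw":1.13,"grip":0},{"dx":0.31,"dy":0,"dz":0.03,"yaw":1.13,"grip":0}]'
python3 - <<'E'
from h import *
import cups
p,d,c=grab("wrist","w19");W=cloud(c,d)
N,mu,r=rects(W,.084,.096,(.35,.56),(-.47,-.2));print(N,r)
cups.cups(W,r[0],r[2] if r[2]<45 else r[2]-90,.089)
b=np.array(r[0]);a=np.radians(r[2] if r[2]<45 else r[2]-90)
ex=np.array([np.cos(a),np.sin(a)]);ey=np.array([-ex[1],ex[0]])
X=(W[...,:2]-b)@ex;Y=(W[...,:2]-b)@ey;Z=W[...,2]
m=(abs(X)<.046)&(abs(Y)<.02)&(abs(Z-.09)<.005)
if m.sum(): print("bar",m.sum(),np.percentile(X[m],[1,99]),np.percentile(Y[m],[1,99]),cv2.minAreaRect(W[m][:,:2].astype(np.float32)))
print(sensors.observe()["ee_rot"][:,1])
E
```

```text
time_s: 26.55
tool_pos: [0.3947, -0.3374, 0.2389]
ee_rot: [[0.124, -0.005, 0.992], [-0.992, 0.003, 0.124], [-0.003, -1.0, -0.004]]
force: [-0.2, 0.3, -0.2]
opening: 0.0433
6672 ((0.45567750930786133, -0.33257007598876953), (0.12314208596944809, 0.19303688406944275), 7.148618221282959)
cup -1 -1 n 471 off mm 4.8 4.7 size 31.4 31.4 z 0.0885
cup -1 1 n 458 off mm 4.5 -4.3 size 31.6 30.1 z 0.0886
cup 1 -1 n 577 off mm -5.3 4.8 size 31.4 31.1 z 0.0886
cup 1 1 n 568 off mm -4.4 -4.9 size 31.5 31.1 z 0.0886
bar 1357 [-0.04481633  0.04492948] [-0.00696806  0.00609741] ((0.456328809261322, -0.3377203643321991), (0.0921769067645073, 0.023472178727388382), 7.7312912940979)
[-0.00425472  0.00285028 -0.99998689]
```

View pics/w19.png

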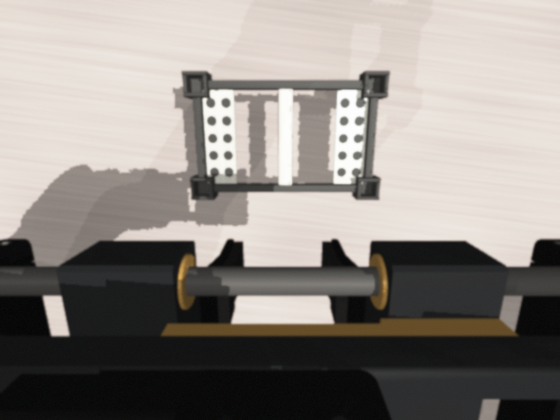

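```bash
python3 go.py .4557 -.3326 .13 -82.85; python3 go.py .4557 -.3326 .062 -82.85
```

```text
tcp [ 0.3949 -0.3373  0.239 ] hd -82.86 t 26.6 open 0.0436 F [-0.6 -0.4  0.3] j7 -0.76
dx 0.082 dy 2.718 dz 1.534 yaw -0.002 rows>=3.0
tcp [ 0.3949 -0.3373  0.239 ] hd -82.86 t 26.6 open 0.0436 F [-0.6 -0.4  0.3] j7 -0.76
dx 0.088 dy 4.418 dz 1.541 yaw -0.002 rows>=4.5
```

```bash
python3 -m pendant '[{"dx":0.085,"dy":0.6,"dz":0.8,"yaw":0,"grip":0},{"dx":0.085,"dy":1.2,"dz":1.54,"yaw":0,"grip":0},{"dx":0.085,"dy":2,"dz":1.54,"yaw":0,"grip":0},{"dx":0.085,"dy":2.6,"dz":1.54,"yaw":0,"grip":0},{"dx":0.085,"dy":2.75,"dz":1.54,"yaw":0,"grip":0},{"dx":0.085,"dy":2.75,"dz":1.54,"yaw":0,"grip":0},{"dx":0.085,"dy":2.75,"dz":1.54,"yaw":0,"grip":0}]'; python3 go.py .4557 -.3326 .062 -82.85
```

```text
time_s: 27.18
tool_pos: [0.4561, -0.333, 0.1297]
ee_rot: [[0.125, -0.003, 0.992], [-0.992, 0.002, 0.125], [-0.003, -1.0, -0.003]]
force: [1.2, 0.0, -0.1]
opening: 0.0437
tcp [ 0.4561 -0.333   0.1297] hd -82.84 t 27.2 open 0.0437 F [ 1.2  0.  -0.1] j7 -0.63
dx -0.007 dy 1.693 dz -0.004 yaw 0.001 rows>=1.6
```

```bash
python3 -m pendant '[{"dx":0,"dy":0.5,"dz":0,"yaw":0,"grip":0},{"dx":0,"dy":1,"dz":0,"yaw":0,"grip":0},{"dx":0,"dy":1.5,"dz":0,"yaw":0,"grip":0},{"dx":0,"dy":1.7,"dz":0,"yaw":0,"grip":0},{"dx":0,"dy":1.7,"dz":0,"yaw":0,"grip":0},{"dx":0,"dy":1.7,"dz":0,"yaw":0,"grip":-0.4},{"dx":0,"dy":1.7,"dz":0,"yaw":0,"grip":-0.8},{"dx":0,"dy":1.7,"dz":0,"yaw":0,"grip":-1},{"dx":0,"dy":1.7,"dz":0,"yaw":0,"grip":-1},{"dx":0,"dy":1.7,"dz":0,"yaw":0,"grip":-1},{"dx":0,"dy":1.7,"dz":0,"yaw":0,"grip":-1},{"dx":0,"dy":1.7,"dz":0,"yaw":0,"grip":-1}]' 30; python3 go.py .4557 -.3326 .062 -82.85
```

```text
time_s: 28.18
tool_pos: [0.4562, -0.3327, 0.0622]
ee_rot: [[0.125, -0.003, 0.992], [-0.992, 0.003, 0.125], [-0.003, -1.0, -0.003]]
force: [-0.6, 2.2, 3.8]
opening: 0.0137
tcp [ 0.4562 -0.3327  0.0622] hd -82.84 t 28.2 open 0.0137 F [-0.6  2.2  3.8] j7 -0.57
dx -0.003 dy 0.004 dz -0.012 yaw 0.002 rows>=0.0
```

```bash
python3 -m pendant '[{"dx":0,"dy":0,"dz":0,"yaw":0,"grip":-1},{"dx":0,"dy":0,"dz":0,"yaw":0,"grip":-1},{"dx":0,"dy":-0.3,"dz":0,"yaw":0,"grip":-1},{"dx":0,"dy":-0.8,"dz":0,"yaw":0,"grip":-1},{"dx":0,"dy":-1.5,"dz":0,"yaw":0,"grip":-1},{"dx":0,"dy":-2.2,"dz":0,"yaw":0,"grip":-1},{"dx":0,"dy":-2.8,"dz":0,"yaw":0,"grip":-1},{"dx":0,"dy":-3,"dz":0,"yaw":0,"grip":-1},{"dx":0,"dy":-3,"dz":0,"yaw":0,"grip":-1},{"dx":0,"dy":-3,"dz":0,"yaw":0,"grip":-1},{"dx":0,"dy":-3,"dz":0,"yaw":0,"grip":-1}]' 60; python3 go.py .6472 -.0085 .19 -79.8
python3 - <<'E'
from h import *
print(sensors.observe()["ee_rot"])
for n in ("scene","wrist"): grab(n,n+"3")
E
```

```text
time_s: 29.1
tool_pos: [0.4556, -0.3321, 0.1803]
ee_rot: [[0.125, -0.006, 0.992], [-0.992, 0.004, 0.125], [-0.005, -1.0, -0.005]]
force: [-0.6, 0.2, -3.1]
opening: 0.0131
tcp [ 0.4556 -0.3321  0.1803] hd -82.83 t 29.1 open 0.0131 F [-0.6  0.2 -3.1] j7 -0.67
dx -7.428 dy -0.232 dz 5.762 yaw -0.504 rows>=9.0
[[ 0.12489359 -0.00564084  0.99215411]
 [-0.99215669  0.00449694  0.12491948]
 [-0.00516631 -0.99997398 -0.00503496]]
```

View pics/scene3.png

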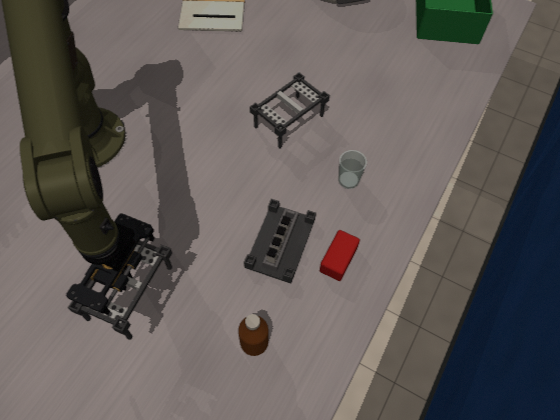

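View pics/wrist3.png

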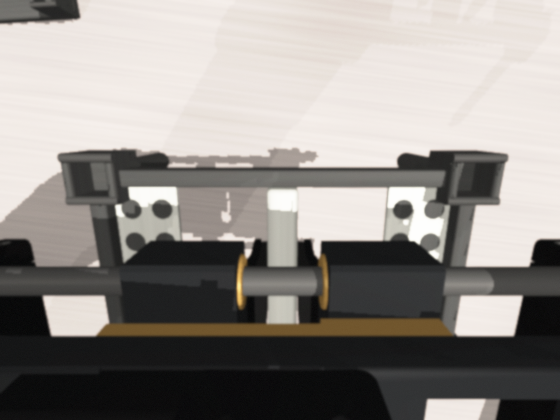

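```bash
python3 -m pendant '[{"dx":-0.5,"dy":-0.23,"dz":0.1,"yaw":0,"grip":-1},{"dx":-1.3,"dy":-0.23,"dz":0.4,"yaw":0,"grip":-1},{"dx":-2.1,"dy":-0.23,"dz":0.8,"yaw":0,"grip":-1},{"dx":-2.9,"dy":-0.23,"dz":1.3,"yaw":0,"grip":-1},{"dx":-3.7,"dy":-0.23,"dz":1.9,"yaw":0,"grip":-1},{"dx":-4.5,"dy":-0.23,"dz":2.5,"yaw":0,"grip":-1},{"dx":-5.3,"dy":-0.23,"dz":3.1,"yaw":0,"grip":-1},{"dx":-6,"dy":-0.23,"dz":3.8,"yaw":-0.5,"grip":-1},{"dx":-6.6,"dy":-0.23,"dz":4.5,"yaw":-0.5,"grip":-1},{"dx":-7.1,"dy":-0.23,"dz":5.1,"yaw":-0.5,"grip":-1},{"dx":-7.4,"dy":-0.23,"dz":5.6,"yaw":-0.5,"grip":-1},{"dx":-7.43,"dy":-0.23,"dz":5.76,"yaw":-0.5,"grip":-1}]';python3 go.py .6472 -.0085 .19 -79.8
```

```text
time_s: 30.2
tool_pos: [0.649, -0.0025, 0.1871]
ee_rot: [[0.184, -0.008, 0.983], [-0.983, 0.005, 0.184], [-0.007, -1.0, -0.007]]
force: [0.2, 1.0, -3.6]
opening: 0.0136
tcp [ 0.649  -0.0025  0.1871] hd -79.42 t 30.2 open 0.0136 F [ 0.2  1.  -3.6] j7 -1.20
dx 0.139 dy -0.072 dz -0.073 yaw 0.063 rows>=0.2
```

```bash
python3 -m pendant '[{"dx":0.14,"dy":0,"dz":-0.07,"yaw":0.06,"grip":-1},{"dx":0.14,"dy":0,"dz":-0.07,"yaw":0.06,"grip":-1},{"dx":0.14,"dy":0,"dz":-0.07,"yaw":0.06,"grip":-1},{"dx":0.14,"dy":0,"dz":-0.07,"yaw":0.06,"grip":-1}]';python3 go.py .6472 -.0085 .125 -79.8;python3 - <<'E'
from h import *
print(sensors.observe()["ee_rot"][:,1])
p,d,c=grab("wrist","w20");W=cloud(c,d)
E
```

```text
time_s: 30.53
tool_pos: [0.6463, -0.0104, 0.187]
ee_rot: [[0.175, -0.009, 0.985], [-0.985, 0.005, 0.175], [-0.006, -1.0, -0.008]]
force: [1.1, 0.1, -2.3]
opening: 0.0133
tcp [ 0.6463 -0.0104  0.187 ] hd -79.94 t 30.5 open 0.0133 F [ 1.1  0.1 -2.3] j7 -1.20
dx -0.034 dy 1.550 dz 0.042 yaw -0.023 rows>=1.5
[-0.00860892  0.00499663 -0.99995046]
```

View pics/w20.png

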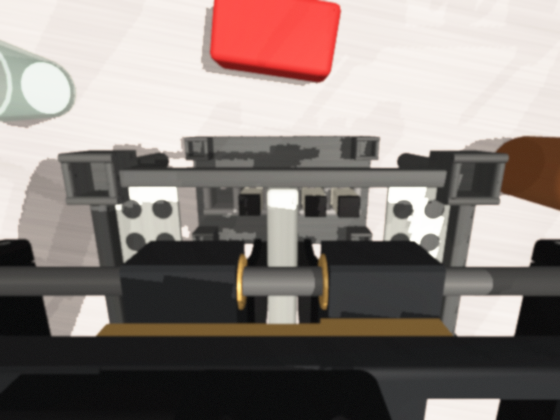

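```bash
python3 go.py .6474 -.0086 .107 -79.8; python3 -m pendant '[{"dx":-0.035,"dy":0.6,"dz":0.045,"yaw":-0.02,"grip":-1},{"dx":-0.035,"dy":1.2,"dz":0.045,"yaw":-0.02,"grip":-1},{"dx":-0.035,"dy":1.6,"dz":0.045,"yaw":-0.02,"grip":-1},{"dx":-0.035,"dy":1.9,"dz":0.045,"yaw":-0.02,"grip":-1},{"dx":-0.035,"dy":2,"dz":0.045,"yaw":-0.02,"grip":-1},{"dx":-0.035,"dy":2,"dz":0.045,"yaw":-0.02,"grip":-1},{"dx":-0.035,"dy":2,"dz":0.045,"yaw":-0.02,"grip":-1}]'; python3 go.py .6474 -.0086 .092 -79.8
```

```text
tcp [ 0.6465 -0.0101  0.1873] hd -79.92 t 30.6 open 0.0134 F [-0.1  0.1 -3.2] j7 -1.20
dx -0.019 dy 2.006 dz 0.042 yaw -0.020 rows>=1.9
time_s: 31.17
tool_pos: [0.6479, -0.0083, 0.1083]
ee_rot: [[0.177, -0.007, 0.984], [-0.984, 0.005, 0.177], [-0.007, -1.0, -0.006]]
force: [0.3, 0.2, -3.4]
opening: 0.0133
tcp [ 0.6479 -0.0083  0.1083] hd -79.82 t 31.2 open 0.0133 F [ 0.3  0.2 -3.4] j7 -1.16
dx 0.008 dy 0.407 dz -0.013 yaw -0.003 rows>=0.4
```

```bash
python3 -m pendant '[{"dx":0.01,"dy":0.1,"dz":-0.013,"yaw":0,"grip":-1},{"dx":0.01,"dy":0.2,"dz":-0.013,"yaw":0,"grip":-1},{"dx":0.01,"dy":0.3,"dz":-0.013,"yaw":0,"grip":-1},{"dx":0.01,"dy":0.4,"dz":-0.013,"yaw":0,"grip":-1},{"dx":0.01,"dy":0.4,"dz":-0.013,"yaw":0,"grip":-1}]'; python3 go.py .6474 -.0086 .083 -79.8
```

```text
time_s: 31.58
tool_pos: [0.6468, -0.0085, 0.0912]
ee_rot: [[0.177, -0.008, 0.984], [-0.984, 0.005, 0.177], [-0.007, -1.0, -0.007]]
force: [-0.0, -0.6, -4.0]
opening: 0.0136
tcp [ 0.6468 -0.0085  0.0912] hd -79.81 t 31.6 open 0.0136 F [-0.  -0.6 -4. ] j7 -1.15
dx 0.007 dy 0.206 dz 0.017 yaw -0.002 rows>=0.2
```

```bash
python3 -m pendant '[{"dx":0,"dy":0.08,"dz":0.01,"yaw":0,"grip":-1},{"dx":0,"dy":0.16,"dz":0.01,"yaw":0,"grip":-1},{"dx":0,"dy":0.22,"dz":0.01,"yaw":0,"grip":-1},{"dx":0,"dy":0.26,"dz":0.01,"yaw":0,"grip":-1},{"dx":0,"dy":0.26,"dz":0.01,"yaw":0,"grip":-1}]'; python3 go.py .6474 -.0086 .083 -79.8
```

```text
time_s: 32.0
tool_pos: [0.6469, -0.0083, 0.0823]
ee_rot: [[0.177, -0.009, 0.984], [-0.984, 0.006, 0.177], [-0.008, -1.0, -0.007]]
force: [-5.2, 1.1, 5.3]
opening: 0.0139
tcp [ 0.6469 -0.0083  0.0823] hd -79.80 t 32.0 open 0.0139 F [-5.2  1.1  5.3] j7 -1.15
dx 0.010 dy -0.019 dz 0.010 yaw -0.001 rows>=0.0
```

```bash
python3 -m pendant '[{"dx":0,"dy":0.06,"dz":0,"yaw":0,"grip":-1},{"dx":0,"dy":0.06,"dz":0,"yaw":0,"grip":-1},{"dx":0,"dy":0,"dz":0,"yaw":0,"grip":-0.4},{"dx":0,"dy":0,"dz":0,"yaw":0,"grip":-0.2},{"dx":0,"dy":0,"dz":0,"yaw":0,"grip":0},{"dx":0,"dy":0,"dz":0,"yaw":0,"grip":0},{"dx":0,"dy":-0.5,"dz":0,"yaw":0,"grip":0},{"dx":0,"dy":-1.5,"dz":0,"yaw":0,"grip":0},{"dx":0,"dy":-2.5,"dz":-0.7,"yaw":0,"grip":0},{"dx":0,"dy":-3.5,"dz":-1.5,"yaw":0,"grip":0},{"dx":0,"dy":-3.8,"dz":-1.5,"yaw":0,"grip":0},{"dx":0,"dy":-3.8,"dz":-1.5,"yaw":0,"grip":0}]'; python3 -m pendant '[{"dx":0,"dy":0,"dz":0,"yaw":0,"grip":0},{"dx":0,"dy":0,"dz":0,"yaw":0,"grip":0},{"dx":0,"dy":0,"dz":0,"yaw":0,"grip":0}]'
cat > fr.py <<'E'
from h import *
import sys
n,cx,cy,z0,r=sys.argv[1],*[float(a) for a in sys.argv[2:6]]
p,d,c=grab("wrist",n);W=cloud(c,d)
N,mu,q=rects(W,z0-.006,z0+.006,(cx-r,cx+r),(cy-r,cy+r));print(N,q)
b=np.array(q[0]);an=(q[2]+45)%90-45
if (q[1][0]>q[1][1])==(q[2]<45): print("!! long axis near x")
a=np.radians(an);ex=np.array([np.cos(a),np.sin(a)]);ey=np.array([-ex[1],ex[0]])
X=(W[...,:2]-b)@ex;Y=(W[...,:2]-b)@ey;Z=W[...,2]
print("ang",an)
for sx in(-1,1):
    for sy in(-1,1):
        m=(abs(X-sx*.05)<.0125)&(abs(Y-sy*.085)<.0125)&(abs(Z-z0)<.012)
        if m.sum(): 
            zz=Z[m];t=zz[zz>np.percentile(zz,95)-.004];print("cup",sx,sy,m.sum(),"rim z %.4f"%np.median(t))
print(sensors.observe()["ee_rot"][:,1].round(4))
E
python3 fr.py w21 .6467 -.0085 .11 .13;python3 go.py 0.6472 -.0085 .2
```

```text
time_s: 33.0
tool_pos: [0.5905, -0.0218, 0.2407]
ee_rot: [[0.175, 0.0, 0.985], [-0.985, 0.009, 0.175], [-0.009, -1.0, 0.002]]
force: [1.2, -0.5, -0.1]
opening: 0.0434
time_s: 33.25
tool_pos: [0.5904, -0.0216, 0.2397]
ee_rot: [[0.175, -0.001, 0.985], [-0.985, 0.008, 0.175], [-0.008, -1.0, 0.0]]
force: [0.1, 0.0, -0.3]
opening: 0.0436
7351 ((0.6464011669158936, -0.009030193090438843), (0.12292499840259552, 0.19316725432872772), 10.116683959960938)
ang 10.116683959960938
cup -1 -1 496 rim z 0.1092
cup -1 1 483 rim z 0.1091
cup 1 -1 607 rim z 0.1091
cup 1 1 621 rim z 0.1091
[-0.0019  0.0082 -1.    ]
tcp [ 0.5902 -0.0215  0.2393] hd -79.91 t 33.3 open 0.0434 F [0.7 0.8 0.7] j7 -1.25
dx -0.062 dy 0.983 dz 1.461 yaw 0.000 rows>=1.7
```

View pics/w21.png

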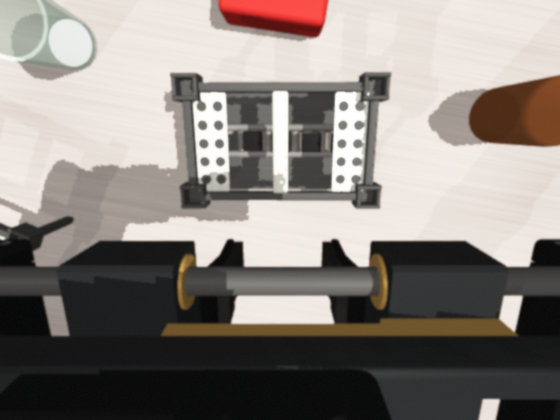

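```bash
python3 - <<'E'
from h import *
for n in("top","scene"):
    p,d,c=grab(n,n+"4");W=cloud(c,d)
    for nm,a in dict(fA=(.08,.096,(.33,.6),(.18,.5)),fB=(.1,.115,(.55,.75),(-.13,.12))).items():
        N,mu,r=rects(W,*a); print(n,nm,N,mu.round(4),np.round(r[0],4),np.round(r[1],4),round(r[2],1))
E
python3 go.py .45 .28 .26 73
```

```text
top fA 947 [0.4689 0.3483] [0.4694 0.3469] [0.1937 0.1226] 73.6
top fB 99 [0.6777 0.069 ] [0.6723 0.0671] [0.0536 0.038 ] 86.7
scene fA 675 [0.4862 0.3807] [0.4718 0.3632] [0.1691 0.1255] 72.7
scene fB 1404 [ 0.6456 -0.012 ] [ 0.6445 -0.0081] [0.1237 0.1964] 10.4
tcp [ 0.5901 -0.0215  0.2393] hd -79.91 t 33.4 open 0.0437 F [-0.2 -0.7  0.4] j7 -1.25
dx -8.039 dy -0.451 dz -2.129 yaw -25.485 rows>=21.4
```

View pics/top4.png

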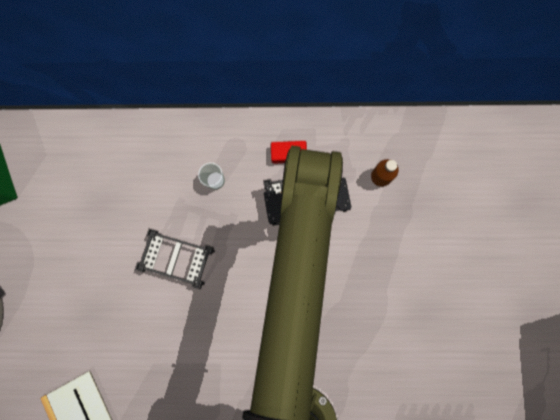

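```bash
python3 go.py .522 .331 .25 73.6;  python3 -m pendant '[{"dx":-3,"dy":-0.2,"dz":-0.8,"yaw":-13,"grip":0},{"dx":-3,"dy":-0.2,"dz":-0.8,"yaw":-13,"grip":0},{"dx":-3,"dy":-0.2,"dz":-0.8,"yaw":-13,"grip":0},{"dx":-3,"dy":-0.2,"dz":-0.8,"yaw":-13,"grip":0},{"dx":-5,"dy":-0.2,"dz":-0.8,"yaw":-13,"grip":0},{"dx":-5,"dy":-0.2,"dz":-0.8,"yaw":-13,"grip":0},{"dx":-5,"dy":-0.2,"dz":-0.8,"yaw":-13,"grip":0},{"dx":-5,"dy":-0.2,"dz":-0.8,"yaw":-13,"grip":0},{"dx":-5,"dy":-0.2,"dz":-0.8,"yaw":-13,"grip":0},{"dx":-5,"dy":-0.2,"dz":-0.8,"yaw":-13,"grip":0},{"dx":-5,"dy":-0.2,"dz":-0.8,"yaw":-13,"grip":0},{"dx":-5,"dy":-0.2,"dz":-0.8,"yaw":-13,"grip":0}]'; python3 go.py .522 .331 .25 73.6
```

```text
tcp [ 0.5901 -0.0215  0.2393] hd -79.91 t 33.4 open 0.0437 F [-0.2 -0.7  0.4] j7 -1.25
dx -8.977 dy -0.195 dz -0.133 yaw -25.585 rows>=21.4
time_s: 34.4
tool_pos: [0.5234, 0.1697, 0.2479]
ee_rot: [[1.0, -0.004, 0.031], [-0.03, 0.007, 1.0], [-0.004, -1.0, 0.007]]
force: [-0.8, 0.7, 0.2]
opening: 0.0433
tcp [0.5234 0.1697 0.2479] hd -1.75 t 34.4 open 0.0433 F [-0.8  0.7  0.2] j7 -0.33
dx -0.158 dy -0.025 dz 4.029 yaw -12.558 rows>=10.5
```

```bash
python3 -m pendant '[{"dx":-0.16,"dy":0,"dz":2,"yaw":-12.56,"grip":0},{"dx":-0.16,"dy":0,"dz":2,"yaw":-12.56,"grip":0},{"dx":-0.16,"dy":0,"dz":3,"yaw":-12.56,"grip":0},{"dx":-0.16,"dy":0,"dz":3,"yaw":-12.56,"grip":0},{"dx":-0.16,"dy":0,"dz":4.03,"yaw":-12.56,"grip":0},{"dx":-0.16,"dy":0,"dz":4.03,"yaw":-12.56,"grip":0},{"dx":-0.16,"dy":0,"dz":4.03,"yaw":-12.56,"grip":0},{"dx":-0.16,"dy":0,"dz":4.03,"yaw":-12.56,"grip":0},{"dx":-0.16,"dy":0,"dz":4.03,"yaw":-12.56,"grip":0},{"dx":-0.16,"dy":0,"dz":4.03,"yaw":-12.56,"grip":0},{"dx":-0.16,"dy":0,"dz":4.03,"yaw":-12.56,"grip":0},{"dx":-0.16,"dy":0,"dz":4.03,"yaw":-12.56,"grip":0}]'; python3 -m pendant '[{"dx":0,"dy":0,"dz":0,"yaw":0,"grip":0},{"dx":0,"dy":0,"dz":0,"yaw":0,"grip":0},{"dx":0,"dy":0,"dz":0,"yaw":0,"grip":0}]';python3 fr.py w22 .4694 .347 .09 .14;python3 go.py .47 .347 .13 73.6
```

```text
time_s: 35.4
tool_pos: [0.5218, 0.3309, 0.2481]
ee_rot: [[0.284, -0.005, -0.959], [0.959, 0.006, 0.284], [0.004, -1.0, 0.006]]
force: [0.8, -0.2, -0.4]
opening: 0.0435
time_s: 35.65
tool_pos: [0.5218, 0.3309, 0.2477]
ee_rot: [[0.286, -0.005, -0.958], [0.958, 0.005, 0.286], [0.003, -1.0, 0.006]]
force: [0.1, 0.2, -0.9]
opening: 0.0432
6213 ((0.46931910514831543, 0.349579781293869), (0.19312088191509247, 0.12275814265012741), 73.5406265258789)
ang -16.459373474121094
cup -1 -1 486 rim z 0.0892
cup -1 1 491 rim z 0.0890
cup 1 -1 414 rim z 0.0892
cup 1 1 414 rim z 0.0892
[-0.005   0.0054 -1.    ]
tcp [0.5218 0.3309 0.2478] hd 73.43 t 35.7 open 0.0435 F [ 0.3  0.5 -0.8] j7 0.75
dx 0.004 dy 2.955 dz 1.337 yaw -0.029 rows>=3.1
```

View pics/w22.png

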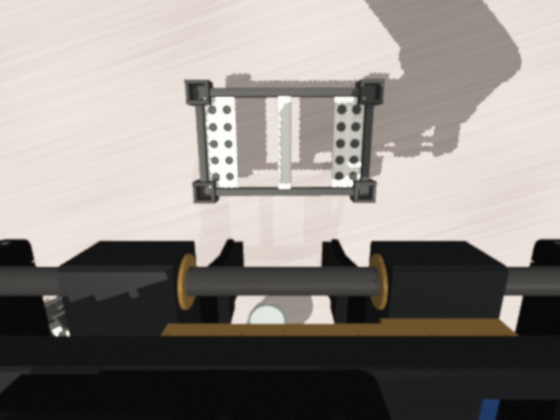

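```bash
python3 go.py .4693 .3496 .13 73.54; python3 -m pendant '[{"dx":0.06,"dy":0.6,"dz":0.7,"yaw":0,"grip":0},{"dx":0.06,"dy":1.2,"dz":1.37,"yaw":0,"grip":0},{"dx":0.06,"dy":2,"dz":1.37,"yaw":0,"grip":0},{"dx":0.06,"dy":2.7,"dz":1.37,"yaw":0,"grip":0},{"dx":0.06,"dy":2.95,"dz":1.37,"yaw":0,"grip":0},{"dx":0.06,"dy":2.95,"dz":1.37,"yaw":0,"grip":0},{"dx":0.06,"dy":2.95,"dz":1.37,"yaw":0,"grip":0},{"dx":0.06,"dy":2.95,"dz":1.37,"yaw":0,"grip":0}]'; python3 go.py .4693 .3496 .062 73.54;python3 -c "
from plant import sensors;print(sensors.observe()['ee_rot'][:,1])"
```

```text
tcp [0.5218 0.3309 0.2478] hd 73.43 t 35.7 open 0.0435 F [ 0.3  0.5 -0.8] j7 0.75
dx 0.062 dy 2.955 dz 1.372 yaw -0.019 rows>=3.1
time_s: 36.37
tool_pos: [0.4709, 0.3501, 0.1322]
ee_rot: [[0.286, -0.002, -0.958], [0.958, 0.007, 0.286], [0.006, -1.0, 0.004]]
force: [0.9, 0.5, -0.7]
opening: 0.0436
tcp [0.4709 0.3501 0.1322] hd 73.37 t 36.4 open 0.0436 F [ 0.9  0.5 -0.7] j7 0.68
dx -0.035 dy 1.756 dz 0.027 yaw -0.028 rows>=1.7
[-0.00245771  0.00740465 -0.99996956]
```

```bash
python3 -m pendant '[{"dx":-0.03,"dy":0.5,"dz":0.027,"yaw":-0.03,"grip":0},{"dx":-0.03,"dy":1,"dz":0.027,"yaw":-0.03,"grip":0},{"dx":-0.03,"dy":1.5,"dz":0.027,"yaw":-0.03,"grip":0},{"dx":-0.03,"dy":1.75,"dz":0.027,"yaw":-0.03,"grip":0},{"dx":-0.03,"dy":1.75,"dz":0.027,"yaw":-0.03,"grip":0},{"dx":-0.03,"dy":1.75,"dz":0.027,"yaw":-0.03,"grip":-0.4},{"dx":-0.03,"dy":1.75,"dz":0.027,"yaw":-0.03,"grip":-0.8},{"dx":-0.03,"dy":1.75,"dz":0.027,"yaw":-0.03,"grip":-1},{"dx":-0.03,"dy":1.75,"dz":0.027,"yaw":-0.03,"grip":-1},{"dx":-0.03,"dy":1.75,"dz":0.027,"yaw":-0.03,"grip":-1},{"dx":-0.03,"dy":1.75,"dz":0.027,"yaw":-0.03,"grip":-1},{"dx":-0.03,"dy":1.75,"dz":0.027,"yaw":-0.03,"grip":-1}]' 30; python3 go.py .4693 .3496 .062 73.54;python3 -c "
from plant import sensors;print(sensors.observe()['ee_rot'][:,1])"
```

```text
time_s: 37.37
tool_pos: [0.4696, 0.3499, 0.0629]
ee_rot: [[0.283, -0.002, -0.959], [0.959, 0.008, 0.283], [0.007, -1.0, 0.004]]
force: [-1.0, -2.0, 3.7]
opening: 0.014
tcp [0.4696 0.3499 0.0629] hd 73.55 t 37.4 open 0.0140 F [-1.  -2.   3.7] j7 0.70
dx -0.009 dy 0.022 dz 0.005 yaw 0.002 rows>=0.0
[-0.0019981   0.00780599 -0.99996754]
```

```bash
python3 -m pendant '[{"dx":0,"dy":0,"dz":0,"yaw":0,"grip":-1},{"dx":0,"dy":0,"dz":0,"yaw":0,"grip":-1},{"dx":0,"dy":-0.3,"dz":0,"yaw":0,"grip":-1},{"dx":0,"dy":-0.8,"dz":0,"yaw":0,"grip":-1},{"dx":0,"dy":-1.6,"dz":0,"yaw":0,"grip":-1},{"dx":0,"dy":-2.4,"dz":0,"yaw":0,"grip":-1},{"dx":0,"dy":-3.2,"dz":0,"yaw":0,"grip":-1},{"dx":0,"dy":-3.7,"dz":0,"yaw":0,"grip":-1},{"dx":0,"dy":-3.8,"dz":0,"yaw":0,"grip":-1},{"dx":0,"dy":-3.8,"dz":0,"yaw":0,"grip":-1},{"dx":0,"dy":-3.8,"dz":0,"yaw":0,"grip":-1},{"dx":0,"dy":-3.8,"dz":0,"yaw":0,"grip":-1}]' 60; python3 go.py .6467 -.0087 .22 100.15;python3 -c "
from plant import sensors;print(sensors.observe()['ee_rot'][:,1])"
```

```text
time_s: 38.37
tool_pos: [0.4687, 0.3479, 0.2124]
ee_rot: [[0.283, -0.005, -0.959], [0.959, 0.005, 0.283], [0.003, -1.0, 0.006]]
force: [-0.3, -0.2, -3.9]
opening: 0.0133
tcp [0.4687 0.3479 0.2124] hd 73.56 t 38.4 open 0.0133 F [-0.3 -0.2 -3.9] j7 0.66
dx -7.290 dy -0.256 dz -6.790 yaw -4.432 rows>=9.6
[-0.00513673  0.00489877 -0.99997481]
```

```bash
python3 -m pendant '[{"dx":-0.5,"dy":-0.25,"dz":-0.4,"yaw":-0.5,"grip":-1},{"dx":-1.2,"dy":-0.25,"dz":-1,"yaw":-1,"grip":-1},{"dx":-1.9,"dy":-0.25,"dz":-1.7,"yaw":-1.5,"grip":-1},{"dx":-2.6,"dy":-0.25,"dz":-2.4,"yaw":-2,"grip":-1},{"dx":-3.3,"dy":-0.25,"dz":-3.1,"yaw":-2.5,"grip":-1},{"dx":-4,"dy":-0.25,"dz":-3.7,"yaw":-3,"grip":-1},{"dx":-4.7,"dy":-0.25,"dz":-4.4,"yaw":-3.5,"grip":-1},{"dx":-5.4,"dy":-0.25,"dz":-5,"yaw":-4,"grip":-1},{"dx":-6,"dy":-0.25,"dz":-5.6,"yaw":-4.4,"grip":-1},{"dx":-6.6,"dy":-0.25,"dz":-6.1,"yaw":-4.43,"grip":-1},{"dx":-7,"dy":-0.25,"dz":-6.5,"yaw":-4.43,"grip":-1},{"dx":-7.2,"dy":-0.25,"dz":-6.7,"yaw":-4.43,"grip":-1}]'; python3 -m pendant '[{"dx":0,"dy":0,"dz":0,"yaw":0,"grip":-1},{"dx":0,"dy":0,"dz":0,"yaw":0,"grip":-1},{"dx":0,"dy":0,"dz":0,"yaw":0,"grip":-1}]'; python3 go.py .6467 -.0087 .22 100.15;python3 -c "
from plant import sensors;print(sensors.observe()['ee_rot'][:,1])"
```

```text
time_s: 39.37
tool_pos: [0.644, -0.0092, 0.2175]
ee_rot: [[-0.171, -0.008, -0.985], [0.985, 0.002, -0.171], [0.003, -1.0, 0.008]]
force: [-0.0, -0.3, -2.5]
opening: 0.0134
time_s: 39.62
tool_pos: [0.6431, -0.007, 0.2163]
ee_rot: [[-0.173, -0.011, -0.985], [0.985, 0.003, -0.173], [0.005, -1.0, 0.01]]
force: [0.7, 0.6, -3.7]
opening: 0.0134
tcp [ 0.6431 -0.007   0.2163] hd 99.94 t 39.6 open 0.0134 F [ 0.7  0.6 -3.7] j7 1.85
dx -0.058 dy -0.093 dz -0.079 yaw -0.035 rows>=0.1
[-0.0106162   0.00296289 -0.99993926]
```

```bash
python3 -m pendant '[{"dx":-0.06,"dy":0.25,"dz":-0.08,"yaw":-0.035,"grip":-1},{"dx":-0.06,"dy":0.5,"dz":-0.08,"yaw":-0.035,"grip":-1}]'; python3 -m pendant '[{"dx":0,"dy":0,"dz":0,"yaw":0,"grip":-1},{"dx":0,"dy":0,"dz":0,"yaw":0,"grip":-1},{"dx":0,"dy":0,"dz":0,"yaw":0,"grip":-1},{"dx":0,"dy":0,"dz":0,"yaw":0,"grip":-1}]'; python3 go.py .6467 -.0087 .185 100.15;python3 -c "
from plant import sensors;print(sensors.observe()['ee_rot'][:,1])"
```

```text
time_s: 39.78
tool_pos: [0.647, -0.0061, 0.1958]
ee_rot: [[-0.18, -0.009, -0.984], [0.984, 0.004, -0.18], [0.006, -1.0, 0.008]]
force: [-0.5, -0.6, -3.9]
opening: 0.0137
time_s: 40.12
tool_pos: [0.6471, -0.0059, 0.1962]
ee_rot: [[-0.18, -0.009, -0.984], [0.984, 0.004, -0.18], [0.006, -1.0, 0.008]]
force: [-0.1, -0.5, -2.5]
opening: 0.0133
tcp [ 0.6471 -0.0059  0.1962] hd 100.39 t 40.1 open 0.0133 F [-0.1 -0.5 -2.5] j7 1.86
dx -0.070 dy 0.280 dz 0.021 yaw 0.039 rows>=0.3
[-0.00879745  0.00436516 -0.99995177]
```

```bash
python3 go.py .6469 -.0087 .179 100.1; python3 -m pendant '[{"dx":-0.07,"dy":0.15,"dz":0.02,"yaw":0.04,"grip":-1},{"dx":-0.07,"dy":0.3,"dz":0.02,"yaw":0.04,"grip":-1},{"dx":-0.07,"dy":0.42,"dz":0.02,"yaw":0.04,"grip":-1},{"dx":-0.07,"dy":0.42,"dz":0.02,"yaw":0.04,"grip":-1},{"dx":-0.07,"dy":0.42,"dz":0.02,"yaw":0.04,"grip":-1}]'; python3 go.py .6469 -.0087 .165 100.1; python3 - <<'E'
from h import *
grab("wrist","w23");grab("scene","scene5")
E
```

```text
tcp [ 0.6471 -0.0059  0.1962] hd 100.39 t 40.1 open 0.0133 F [-0.1 -0.5 -2.5] j7 1.86
dx -0.072 dy 0.430 dz 0.015 yaw 0.048 rows>=0.4
time_s: 40.53
tool_pos: [0.6463, -0.0087, 0.1787]
ee_rot: [[-0.176, -0.01, -0.984], [0.984, 0.004, -0.176], [0.006, -1.0, 0.009]]
force: [0.3, 0.2, -2.9]
opening: 0.0131
tcp [ 0.6463 -0.0087  0.1787] hd 100.14 t 40.5 open 0.0131 F [ 0.3  0.2 -2.9] j7 1.87
dx -0.005 dy 0.342 dz -0.019 yaw 0.006 rows>=0.3
```

View pics/w23.png

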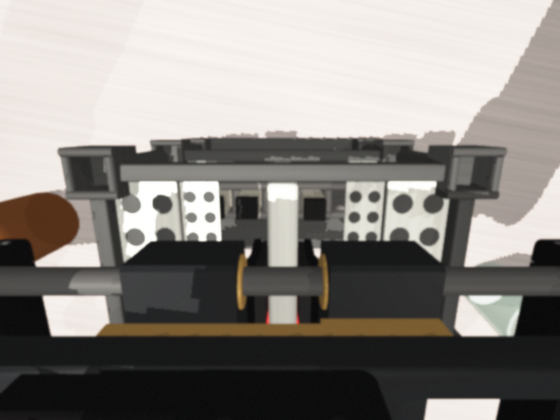

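View pics/scene5.png

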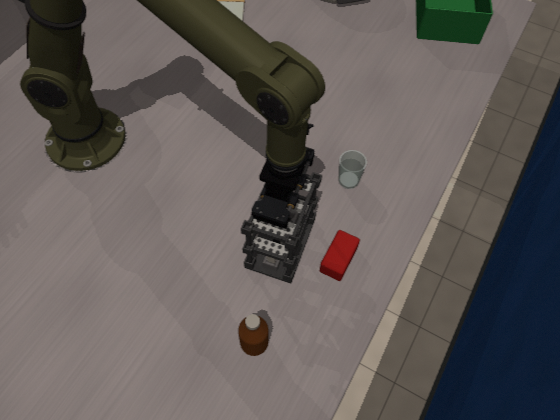

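```bash
python3 -m pendant '[{"dx":0,"dy":0.1,"dz":-0.018,"yaw":0,"grip":-1},{"dx":0,"dy":0.2,"dz":-0.018,"yaw":0,"grip":-1},{"dx":0,"dy":0.28,"dz":-0.018,"yaw":0,"grip":-1},{"dx":0,"dy":0.34,"dz":-0.018,"yaw":0,"grip":-1},{"dx":0,"dy":0.34,"dz":-0.018,"yaw":0,"grip":-1}]'; python3 go.py .6467 -.0087 .157 100.1
```

```text
time_s: 41.05
tool_pos: [0.6468, -0.0084, 0.1649]
ee_rot: [[-0.176, -0.01, -0.984], [0.984, 0.004, -0.176], [0.006, -1.0, 0.009]]
force: [0.2, 0.1, -3.5]
opening: 0.0137
tcp [ 0.6468 -0.0084  0.1649] hd 100.15 t 41.0 open 0.0137 F [ 0.2  0.1 -3.5] j7 1.87
dx -0.007 dy 0.197 dz 0.003 yaw 0.008 rows>=0.2
```

```bash
python3 -m pendant '[{"dx":0,"dy":0.08,"dz":0,"yaw":0,"grip":-1},{"dx":0,"dy":0.15,"dz":0,"yaw":0,"grip":-1},{"dx":0,"dy":0.2,"dz":0,"yaw":0,"grip":-1},{"dx":0,"dy":0.22,"dz":0,"yaw":0,"grip":-1},{"dx":0,"dy":0.22,"dz":0,"yaw":0,"grip":-1}]'; python3 go.py .6467 -.0087 .157 100.1
```

```text
time_s: 41.47
tool_pos: [0.6468, -0.0084, 0.157]
ee_rot: [[-0.176, -0.01, -0.984], [0.984, 0.005, -0.176], [0.006, -1.0, 0.009]]
force: [-3.3, 0.2, 2.1]
opening: 0.0135
tcp [ 0.6468 -0.0084  0.157 ] hd 100.15 t 41.5 open 0.0135 F [-3.3  0.2  2.1] j7 1.88
dx -0.007 dy -0.000 dz 0.005 yaw 0.008 rows>=0.0
```

```bash
python3 -m pendant '[{"dx":0,"dy":0.06,"dz":0,"yaw":0,"grip":-1},{"dx":0,"dy":0.06,"dz":0,"yaw":0,"grip":-1},{"dx":0,"dy":0,"dz":0,"yaw":0,"grip":-0.4},{"dx":0,"dy":0,"dz":0,"yaw":0,"grip":-0.2},{"dx":0,"dy":0,"dz":0,"yaw":0,"grip":0},{"dx":0,"dy":0,"dz":0,"yaw":0,"grip":0},{"dx":0,"dy":-0.5,"dz":0,"yaw":0,"grip":0},{"dx":0,"dy":-1.5,"dz":0,"yaw":0,"grip":0},{"dx":0,"dy":-2.5,"dz":-0.7,"yaw":0,"grip":0},{"dx":0,"dy":-3.5,"dz":-1.5,"yaw":0,"grip":0},{"dx":0,"dy":-3.8,"dz":-1.5,"yaw":0,"grip":0},{"dx":0,"dy":-3.8,"dz":-1.5,"yaw":0,"grip":0}]'; python3 -m pendant '[{"dx":0,"dy":0,"dz":0,"yaw":0,"grip":0},{"dx":0,"dy":0,"dz":0,"yaw":0,"grip":0},{"dx":0,"dy":0,"dz":0,"yaw":0,"grip":0}]'
python3 fr.py w24 .6467 -.0085 .184 .13;python3 go.py 0.6472 -.0085 .3
```

```text
time_s: 42.47
tool_pos: [0.7113, 0.0023, 0.3137]
ee_rot: [[-0.178, -0.0, -0.984], [0.984, 0.004, -0.178], [0.004, -1.0, -0.001]]
force: [-0.3, 0.1, 0.6]
opening: 0.0436
time_s: 42.72
tool_pos: [0.7106, 0.0021, 0.3123]
ee_rot: [[-0.178, -0.002, -0.984], [0.984, 0.004, -0.178], [0.004, -1.0, 0.001]]
force: [0.4, 0.4, -0.2]
opening: 0.0439
7784 ((0.6469473838806152, -0.008478783071041107), (0.12289320677518845, 0.19374056160449982), 10.0122709274292)
ang 10.0122709274292
cup -1 -1 643 rim z 0.1832
cup -1 1 640 rim z 0.1831
cup 1 -1 503 rim z 0.1831
cup 1 1 504 rim z 0.1830
[-0.0026  0.0042 -1.    ]
tcp [0.7104 0.0022 0.3122] hd 100.24 t 42.8 open 0.0434 F [0.  0.8 0.3] j7 1.86
dx 0.016 dy 0.309 dz 1.602 yaw 0.000 rows>=1.6
```

View pics/w24.png

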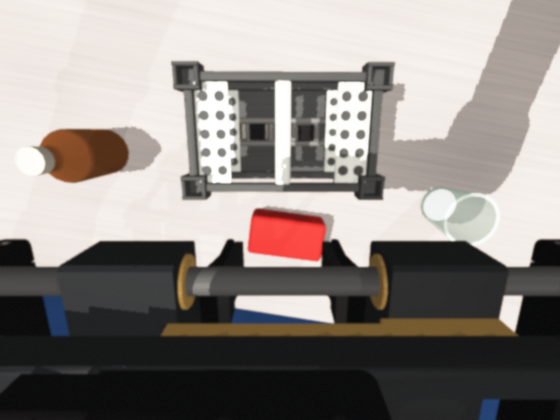

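```bash
python3 go.py .50 .32 .31; python3 -m pendant '[{"dx":8.68,"dy":0,"dz":2.93,"yaw":0,"grip":0},{"dx":8.68,"dy":0,"dz":2.93,"yaw":0,"grip":0},{"dx":8.68,"dy":0,"dz":2.93,"yaw":0,"grip":0},{"dx":8.68,"dy":0,"dz":2.93,"yaw":0,"grip":0},{"dx":8.68,"dy":0,"dz":2.93,"yaw":0,"grip":0},{"dx":8.68,"dy":0,"dz":2.93,"yaw":0,"grip":0},{"dx":8.68,"dy":0,"dz":2.93,"yaw":0,"grip":0},{"dx":8.68,"dy":0,"dz":2.93,"yaw":0,"grip":0},{"dx":8.68,"dy":0,"dz":2.93,"yaw":0,"grip":0},{"dx":8.68,"dy":0,"dz":2.93,"yaw":0,"grip":0},{"dx":8.68,"dy":0,"dz":2.93,"yaw":0,"grip":0},{"dx":8.68,"dy":0,"dz":2.93,"yaw":0,"grip":0}]'
python3 - <<'E'
from h import *
for n in("top","scene"):
    p,d,c=grab(n,n+"6");W=cloud(c,d)
    for nm,a in dict(f2=(.176,.19,(.55,.75),(-.13,.12)),f1=(.1,.116,(.55,.75),(-.13,.12)),cells=(.064,.074,(.6,.69),(-.09,.07)),red=(.045,.055,(.72,.9),(-.1,.12)),bott=(.12,.16,(.6,.8),(-.35,-.15)),beak=(.07,.1,(.6,.8),(.15,.35))).items():
        try:
            N,mu,r=rects(W,*a); print(n,nm,N,mu.round(4),np.round(r[0],4),np.round(r[1],4),round(r[2],1))
        except Exception as e: print(n,nm,"none")
E
```

```text
tcp [0.7104 0.0022 0.3122] hd 100.24 t 42.8 open 0.0434 F [0.  0.8 0.3] j7 1.86
dx 8.753 dy 0.103 dz 3.765 yaw 0.000 rows>=9.1
time_s: 43.77
tool_pos: [0.5332, 0.322, 0.3133]
ee_rot: [[-0.177, -0.003, -0.984], [0.984, 0.003, -0.177], [0.003, -1.0, 0.003]]
force: [0.0, -0.3, -0.7]
opening: 0.0435
top f2 892 [ 0.6463 -0.0113] [ 0.6464 -0.0108] [0.1233 0.1929] 10.1
top f1 345 [ 0.6297 -0.0146] [ 0.6415 -0.0119] [0.1148 0.1925] 10.2
top cells 104 [ 0.6459 -0.0125] [ 0.6466 -0.0174] [0.0205 0.093 ] 8.4
top red 632 [0.7925 0.0215] [0.7922 0.0211] [0.0597 0.1077] 2.0
top bott 128 [ 0.7173 -0.2609] [ 0.7188 -0.263 ] [0.0304 0.0299] 18.7
top beak 184 [0.7139 0.2516] [0.7103 0.2497] [0.0694 0.0698] 45.3
scene f2 1282 [ 0.6463 -0.0117] [ 0.6459 -0.0073] [0.1237 0.1966] 10.3
scene f1 1095 [ 0.6463 -0.0132] [ 0.6447 -0.0091] [0.1231 0.1934] 10.0
scene cells 38 [0.6404 0.0197] [0.6415 0.0129] [0.02   0.0374] 8.4
scene red 950 [0.7927 0.0217] [0.7923 0.0234] [0.0592 0.1124] 2.1
scene bott 227 [ 0.7212 -0.2628] [ 0.7193 -0.2612] [0.0299 0.0287] 59.1
scene beak 328 [0.709 0.254] [0.7089 0.252 ] [0.068  0.0732] 23.0
```

View pics/scene6.png

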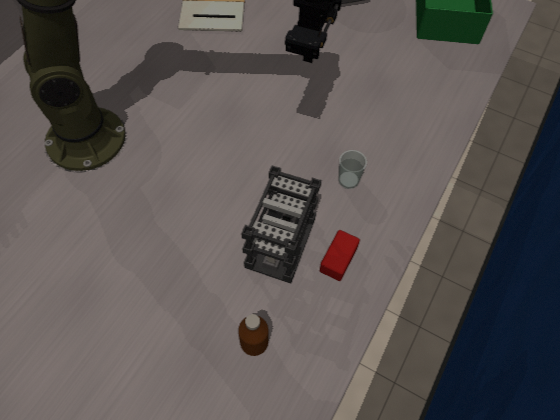

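View pics/top6.png

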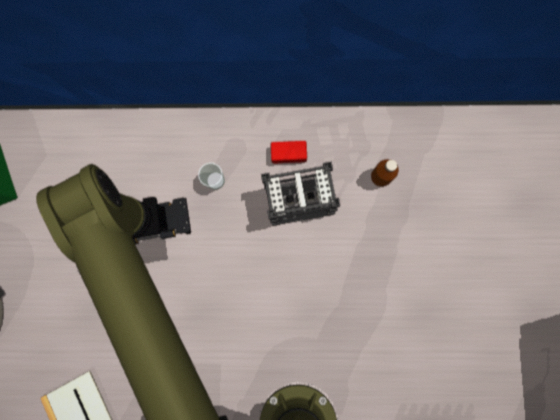

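The stack stands at (300,195) in the top view, the bottle, beaker and box haven't moved, and no loose cells are left on the bench. I'm handing the job in.

```bash
python3 -m pendant '[{"dx":0,"dy":0,"dz":0,"yaw":0,"grip":0},{"dx":0,"dy":0,"dz":0,"yaw":0,"grip":0},{"dx":0,"dy":0,"dz":0,"yaw":0,"grip":0}]'; python3 -c "
from plant import order;print(order.job_done())"
```

```text
time_s: 44.12
tool_pos: [0.5349, 0.3196, 0.3137]
ee_rot: [[-0.172, -0.003, -0.985], [0.985, 0.003, -0.172], [0.003, -1.0, 0.002]]
force: [-0.2, 0.5, -0.3]
opening: 0.0436
the job is handed in; nothing more can be done
None
```

The job is done and handed in at 44 s. All four cells that were there are clicked home in clips 0 to 3. frame_b stands on the base and frame_a stands on frame_b.

**Cells:** All four tops read 0.0696–0.0698 m by wrist depth, against 0.070 m for fully home. Clip 4 is empty.

**Frames:** The cup rims are level on all four corners, at 0.1091–0.1092 m on the lower frame (nominal 0.110) and 0.1830–0.1832 m on the upper (nominal 0.184). The wrist camera also read a frame standing on the bench about 1 mm low, so I take both frames as fully down.

**Bystanders:** The bottle, beaker and red box were within about 1 mm of where they started, and nothing was touching the robot at the end.

**Failed or disagreeing checks:**
- One early move was refused for missing its grip value, with no effect.
- The cameras disagreed on positions by 1–3 mm.
- The tool leaned by up to about 1° during the run, and I corrected most of it.
- One height check of the lower frame from the top camera was blocked by the arm, so I relied on the wrist and scene cameras there.

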